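Fetch the hemmed-in ferrule to the reed-testing socket

ROBOT

A 7-joint arm with a two-finger parallel gripper is mounted at the origin on the work surface. World frame = base frame: x ahead of the robot, y to its left, z up, the work surface at z = 0. Lengths are in m, angles in degrees, forces in N, time in s.
With the tool pointing down it reaches from about 0.425 to 0.875 m from the base axis. Payload 4.7 kg.
Tool frame: the origin (TCP) lies on the centre line of the jaws, within the pads' length; the fingertips stand 14 mm ahead of it and the grasp point (between the pads) lies 5 mm behind it; z points along the fingers, y is the line along which they close (so a half turn about z gives the same grasp; the last joint's range is limited). The gripper opens to 87 mm and grips with 3 to 60 N. Pads are 19 mm wide; open, the fingers measure 117 mm over their backs; the gripper's body (75 mm by 190 mm) begins 51 mm behind the grasp point.
Start: joints at [63.948, 18.392, -4.016, 83.108, 1.295, 78.541, -3.26], TCP at [0.294, -0.58, 0.237] pointing down, gripper open.
Joint ranges: [-163.93, 163.93], [-17.29, 119.83], [-79.2, 71.16], [3.27, 140.29], [-89.18, 269.18], [5.43, 117.66], [-154.24, 154.24]. Speed limits (degrees/s): [147.25, 147.25, 180, 180, 180, 180, 180].

INTERFACE

Orientations are given as [roll, pitch, yaw] about the fixed x, y, z axes, in that order (R = Rz(yaw) Ry(pitch) Rx(roll)).
In Python, from cell import env gives the robot as it stands.
- The arm moves only by the tool jog_arm, never from a script. Its argument "motion" is a list that holds one entry, the list of rows, each a list of 7 numbers: the shift along the tool's x, y, z in units of 0.1 m (1.0 is 0.1 m), then the turn, a rotation vector about the tool's x, y, z in units of 180 degrees (1.0 is 180 degrees), then the closure, from 0 (fully open) to 1 (shut). A call has 1 to 5 rows; each row is the pose to reach, as a shift and turn from the pose commanded when the call began, along the tool's axes at that moment, turning the shorter way round; what a row does not reach only later rows make up. A row lasts 1/10 s, in which the tool goes at most 50 mm and 8.59 degrees, less where a joint would pass 70% of its speed; a pose out of reach is approached as far as the arm can. A call with a number of a shift or a turn outside -1 to 1 is refused whole. A call with a gripper value outside its range is refused whole. The fingers move at their own pace and stop on an object; "grip_force" is the grip in N (left out, the last holds). Time passes only in rows, so rows that repeat a pose let the fingers close. It gives the time, the measured TCP pose, the force, the opening and the grip force at its end, in the units of the state.
- env.get_obs(): the state, without advancing time (a new reading comes with each control period).
- env.read_camera(name): name is "side" or "top" or "wrist"; returns (picture, depth): 420x560x3 uint8, red, green, blue; 420x560 float32, m along the optical axis (not along the pixel's ray), 0 where there is no reading.
- env.camera_info(name): a dict with "camera_matrix" (3x3 intrinsics, pixels), "origin" and "orientation" of the camera in the world; the wrist camera has in their place "mount" (4x4, takes a point from camera to tool coordinates, whose origin is the TCP and whose axes are the flange's). Camera axes: x right, y down, z forward; pixel columns grow to the right and rows downward; lengths in m; the calibration is good to about 2 mm. A picture is of the moment at which its call begins: read the wrist's pose just before it. camera_info takes no time and is no camera call.
- env.sign_off(): hands the job in; it is judged then, once.
The state is a dict: "time_s": time; "qpos": joint angles; "joint_velocities": joint speeds; "effort": joint torques, N m; "tool_pos": TCP position; "tool_rot": TCP orientation; "force": force on the tool from outside, world axes, zero at the start; "wrist_torque": the same for the moment, N m; "grip_width": finger opening in m; "grasp_force": force on a finger pad.
Only numpy, scipy, OpenCV 4.12 (cv2) and the standard library are available. Lean on these libraries where they do the work, as an engineer would, in place of code of your own. Each camera call takes 0.05 s, during which the arm holds its last target. There are 200 camera calls.

TASK

The nickel-silver ferrule in the teak trough is hemmed in between two reed caps. First stand both caps aside on the green rubber mat, then, while they wait there, set the ferrule down over the nose of the brass testing socket so that it rests flat on the flange, and finally put each cap back upright in the trough just where it stood at the start. Let no cap or ferrule topple, and leave the brass collar, spool, tin and pliers where they are.

Things in the scene. Friction and masses are not known exactly. Their poses are not given: they have to be found in the camera images.
- ebony_cap: Upright round reed cap of turned black ebony with nickel-silver foot ring and band, 85 mm tall. Foot 34 mm across for the lowest 8 mm, then tapering from 31 to 27 mm at 38 mm up; 27 mm cylinder from 38 to 76 mm up (grip there); top rounded to 20 mm. Origin: centre of underside, z up its axis. 40 to 100 g. Starts in the trough on either side of the ferrule.
- boxwood_cap: Upright round reed cap of turned pale yellow boxwood with brass foot ring and band, 85 mm tall. Foot 34 mm across for the lowest 8 mm, then tapering from 31 to 27 mm at 38 mm up; 27 mm cylinder from 38 to 76 mm up (grip there); top rounded to 20 mm. Origin: centre of underside, z up its axis. 40 to 100 g. Starts in the trough on either side of the ferrule.
- ferrule: Nickel-silver chanter ferrule: plain silvery tube standing on end, 42 mm outside, 32 mm inside, 40 mm tall. Origin: centre of underside, z up its axis. 80 to 170 g. Starts mid-trough, about 53 mm from the centre of each cap (gaps about 15 mm), so it can be gripped only along the trough, once the caps are gone.
- trough: Fixed teak trough, 200 mm long (own y), 68 mm wide (own x), open at both ends; floor 6 mm thick, side walls 8 mm thick with tops 38 mm above the bench, channel 52 mm wide. Origin: centre of underside, on the bench. Ferrule and caps stand on its floor in a row along own y.
- mat: Side area: fixed green rubber mat, 120 (own x) by 150 (own y) by 3 mm thick, origin centre of the underside, on the bench. A cap counts as aside when the centre of its foot is on the mat and it stands upright.
- socket: Fixed brass testing socket: dark base plate 84 x 84 x 10 mm, bolt heads 3 mm proud at its corners; round flange 68 mm across, flat top 24 mm above the bench; central nose 10 mm across, top at 44 mm, with two lugs 14 mm across (own x) at 35 to 39 mm. Origin: centre of underside, on the bench. The ferrule goes round the nose, resting on the flange.
- brass_collar: Bystander: yellow brass ring, 42 mm across, 25 mm tall, origin centre of the underside. Not the ferrule wanted.
- spool: Bystander: orange-brown spool, 38 mm across, 45 mm tall, origin centre of the underside.
- tin: Bystander: tin reed box with red-topped dented lid, 79 x 119 x 37 mm tall, origin centre of the underside.
- pliers: Bystander: steel round-nose pliers with red handles lying flat, about 135 mm long (along own x), 55 mm wide, 12 mm high, origin at the underside near the pivot.
Things that resemble listed ones, but are neither listed nor needed, are in the scene too. Leave any pink look-alike of the ferrule alone.

How it is judged:
By the outcome, as a careful person would: the job done as asked, in the order asked, and still so for the second after the job is handed in, with the robot touching nothing.
It also fails if it takes over 120 s, if anything falls off the work surface, if the arm or the gripper's body presses on something with over 40 N, if the wrist force passes 120 N, or if a joint passes its speed limit or range.

## Working session

There is one attempt and no reset: what is moved stays moved. The work goes in short steps, Python scripts to look and compute and a tool call to move; the robot and the scene stay as the last step left them, time stands still between calls to the robot, and variables do not carry over. Pictures are saved under pics/ and viewed, at most 14 in all, crops included, and the job is handed in when it is done.

Besides the shell and the picture viewer there is one more tool, called after "Call:" in YAML: its name, and indented under it one key for each argument. jog_arm: Moves the arm, as the interface text tells. Shifts and turns lie within -1 to 1; 1 stands for 0.1 m of shift or 180 degrees of turn. Its arguments: {"type":"object","properties":{"motion":{"type":"array","items":{"type":"array","items":{"type":"array","items":{"type":"number"}}}},"grip_force":{"type":"number"}},"required":["motion"]}

```bash
mkdir -p pics; ls; cat > h.py <<'E'
import numpy as np, cv2
from scipy.spatial.transform import Rotation as R
from cell import env
def cam(name):
    i=env.camera_info(name); K=np.array(i["camera_matrix"])
    if "mount" in i:
        o=env.get_obs(); T=np.eye(4); T[:3,:3]=R.from_euler('xyz',o["tool_rot"],degrees=True).as_matrix(); T[:3,3]=o["tool_pos"]
        T=T@np.array(i["mount"]); return K,T[:3,:3],T[:3,3]
    r=np.array(i["orientation"]); 
    M=R.from_euler('xyz',r,degrees=True).as_matrix() if r.shape==(3,) else r
    return K,M,np.array(i["origin"])
def snap(name,f=None):
    c=cam(name); p,d=env.read_camera(name)
    np.savez('pics/'+(f or name)+'.npz',p=p,d=d,K=c[0],M=c[1],o=c[2])
    cv2.imwrite('pics/'+(f or name)+'.png',p[:,:,::-1]); return p,d,c
def load(f):
    z=np.load('pics/'+f+'.npz'); return z['p'],z['d'],(z['K'],z['M'],z['o'])
def plane(c,u,v,z):
    r=c[1]@np.linalg.inv(c[0])@np.array([u,v,1.]); return c[2]+r*(z-c[2][2])/r[2]
def cloud(d,c):
    v,u=np.mgrid[:d.shape[0],:d.shape[1]]
    P=np.stack([u,v,np.ones_like(u)],-1)@np.linalg.inv(c[0]).T*d[...,None]
    return P@c[1].T+c[2]
E
python3 - <<'E'
from h import *
print(env.get_obs())
for n in("side","top","wrist"): print(env.camera_info(n)); snap(n,n+'0')
E
```

```text
pics
{'time_s': 0.0, 'qpos': array([63.94654765, 18.43923295, -4.0163231 , 83.17780795,  1.29715405,
       78.53938897, -3.26162539]), 'joint_velocities': array([ 0.01037983,  0.0026715 ,  0.04646678, -0.00204316,  0.04499544,
        0.01895949, -0.0030921 ]), 'effort': array([-7.04417325e-04, -4.91290069e+01, -4.05025743e-01, -3.12526560e+01,
       -6.42490690e-02,  4.38588217e-02,  2.11541856e-04]), 'tool_pos': array([ 0.29339783, -0.57940792,  0.23543418]), 'tool_rot': array([-1.79888940e+02,  7.69302902e-03,  2.68628297e+01]), 'force': array([ 0.62462758, -0.14281745, -0.02563118]), 'wrist_torque': array([-0.00582095,  0.05874793, -0.07430638]), 'grasp_force': 0.0, 'grip_width': 0.08735003071012659}
{'camera_matrix': array([[527.09421619,   0.        , 276.63899078],
       [  0.        , 527.09421619, 209.58657917],
       [  0.        ,   0.        ,   1.        ]]), 'origin': array([ 0.43102739, -0.68521781,  0.84423344]), 'orientation': array([-1.38614186e+02, -4.17880227e-02, -1.40307441e+01])}
{'camera_matrix': array([[417.34507001,   0.        , 277.0297934 ],
       [  0.        , 417.34507001, 211.55624516],
       [  0.        ,   0.        ,   1.        ]]), 'origin': array([0.43130301, 0.01231997, 0.98771442]), 'orientation': array([-170.58328293,   -0.40944617,  -88.77610648])}
{'camera_matrix': array([[324.42734555,   0.        , 277.39937516],
       [  0.        , 324.42734555, 207.22924333],
       [  0.        ,   0.        ,   1.        ]]), 'mount': array([[-9.16893895e-04, -9.65301540e-01, -2.61136162e-01,
         7.19165815e-02],
       [ 9.99999483e-01, -9.99686125e-04,  1.84214761e-04,
         4.66939927e-05],
       [-4.38876990e-04, -2.61135859e-01,  9.65301958e-01,
        -1.48934697e-01],
       [ 0.00000000e+00,  0.00000000e+00,  0.00000000e+00,
         1.00000000e+00]])}
```

View pics/top0.png

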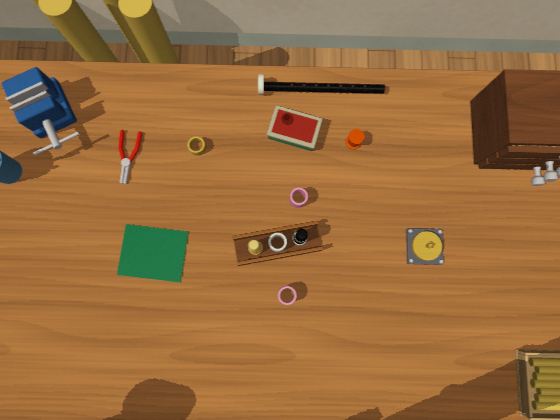

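View pics/side0.png

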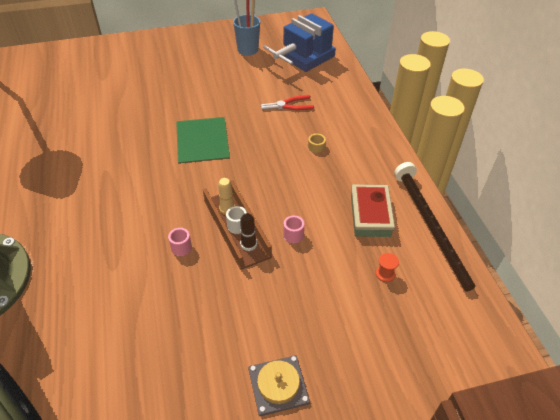

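Top view: mat (153,253), boxwood cap (254,247), silver ferrule (278,242), ebony cap (300,237), trough around them, socket (425,246). Ring-like candidates: silver tube (278,242), pink rings (299,197) and (287,295), yellow collar (196,145). The ferrule is the silver one in the trough between the caps. I'll confirm it in a crop.

```bash
python3 - <<'E'
from h import *
p,d,c=load('top0'); P=cloud(d,c); hsv=cv2.cvtColor(p,cv2.COLOR_RGB2HSV)
cv2.imwrite('pics/crop1.png',cv2.resize(p[180:310,220:340,::-1],(720,780))[:600])
z=P[...,2]; ok=d>0
win=np.zeros(ok.shape,bool); win[205:280,220:335]=1
print('bench z',np.median(z[300:380,100:250]))
def circ(name,m,zt):
    # contour -> plane at zt -> minEnclosingCircle
    cs,_=cv2.findContours(m.astype(np.uint8),cv2.RETR_EXTERNAL,cv2.CHAIN_APPROX_NONE)
    k=max(cs,key=cv2.contourArea)[:,0]
    q=np.array([plane(c,u,v,zt)[:2] for u,v in k],np.float32)
    print(name,cv2.minEnclosingCircle(q*1000),cv2.minAreaRect(q*1000),len(k))
H,S,V=[hsv[...,i].astype(int) for i in range(3)]
circ('mat',(H>50)&(H<90)&(S>100)&ok&(np.arange(560)<230),.003)
for n,(u,v) in dict(box=(254,247),fer=(278,242),ebo=(300,237)).items():
    w=np.zeros_like(win); w[v-16:v+17,u-13:u+14]=1
    top=z[w&ok].max(); 
    for lo,hi in((.080,.095),(.055,.095),(.0415,.05)):
        m=w&ok&(z>lo)&(z<hi)
        if m.sum()>4: print(n,lo,m.sum(),top,np.round(P[m].mean(0),4),np.round((P[m].max(0)+P[m].min(0))/2,4))
# trough wall tops
m=win&ok&(z>.03)&(z<.041)&(S>90)
print('wall',cv2.minAreaRect((P[m][:,:2]*1000).astype(np.float32)),m.sum())
m=np.zeros_like(win); m[222:270,400:450]=1
print('base',cv2.minAreaRect((P[m&ok&(z>.006)&(z<.016)][:,:2]*1000).astype(np.float32)))
a=m&ok&(z>.019)&(z<.03); print('flange',cv2.minEnclosingCircle((P[a][:,:2]*1000).astype(np.float32)),P[a].mean(0))
a=m&ok&(z>.034); print('nose',P[a].mean(0),a.sum(), z[m].max())
circ('flangecol',m&(H>15)&(H<35)&(S>120)&(V>90),.024)
E
```

```text
bench z 0.0002180779190461557
mat ((490.7721862792969, 299.2507019042969), 94.23345184326172) ((490.6750183105469, 299.0242004394531), (148.73780822753906, 119.24413299560547), 84.50749969482422) 223
box 0.08 121 0.0940584546759542 [0.5074 0.057  0.0883] [0.5079 0.0574 0.0871]
box 0.055 133 0.0940584546759542 [0.5067 0.0569 0.0864] [0.5073 0.0576 0.0753]
fer 0.0415 110 0.050136535362051426 [0.5203 0.0063 0.0458] [0.5183 0.0064 0.0457]
ebo 0.08 113 0.09382866084513308 [ 0.5318 -0.0453  0.0886] [ 0.532  -0.0453  0.0872]
ebo 0.055 128 0.09382866084513308 [ 0.5308 -0.0449  0.0861] [ 0.5318 -0.0453  0.0748]
ebo 0.0415 8 0.09382866084513308 [ 0.5404 -0.0449  0.0441] [ 0.5412 -0.0511  0.0457]
wall ((539.3177490234375, 9.995445251464844), (112.05020904541016, 199.3839569091797), 11.689311027526855) 642
base ((519.975341796875, -340.55230712890625), (84.5400619506836, 84.96804809570312), 0.6146883964538574)
flange ((519.5487670898438, -340.82257080078125), 34.27162551879883) [ 0.51960991 -0.33985229  0.02396848]
nose [ 0.52024012 -0.33988591  0.04089931] 23 0.9877144171425561
flangecol ((519.9715576171875, -339.074951171875), 36.12785720825195) ((519.3798828125, -338.4627990722656), (65.8114242553711, 70.19400024414062), 26.954830169677734) 83
```

View pics/crop1.png

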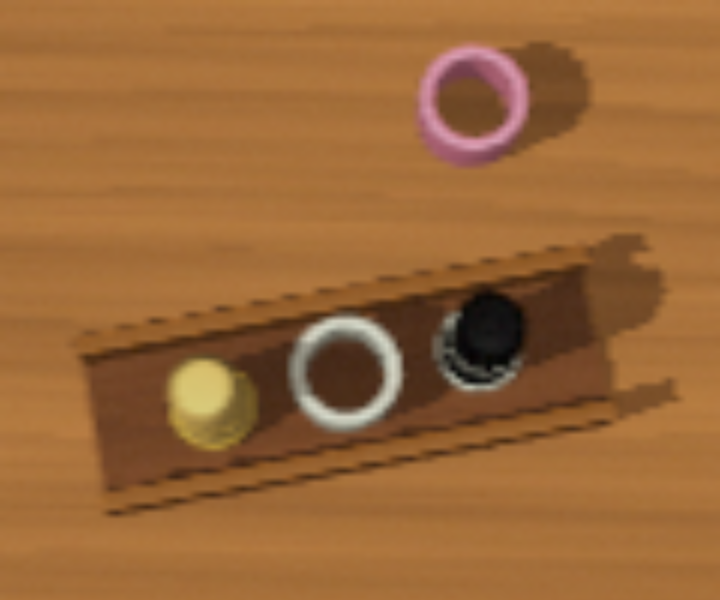

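The crop shows the silver tube at (346,373), mid-trough between the pale cap (205,390) and the black cap (490,325). The only other ring in it is pink, so this is the ferrule. Next I move above the trough.

Call:
jog_arm:
  motion:
    - [[0, 0, 0, 0, 0, 0.075, 0], [0, 0, 0, 0, 0, 0.075, 0], [0, 0, 0, 0, 0, 0.075, 0]]

```text
time_s: 0.45
tool_pos: [0.2936, -0.5797, 0.2362]
tool_rot: [-180.0, 0.0, 13.4]
force: [-0.4, 0.9, 0.4]
grip_width: 0.0872
grasp_force: 0.0
```

Call:
jog_arm:
  motion:
    - [[0.59, -0.85, 0, 0, 0, 0, 0], [0.59, -0.85, 0, 0, 0, 0, 0], [0.59, -0.85, 0, 0, 0, 0, 0]]

```text
time_s: 0.75
tool_pos: [0.3362, -0.4767, 0.2366]
tool_rot: [-179.8, -0.2, 14.1]
force: [0.1, 0.5, -0.4]
grip_width: 0.0868
grasp_force: 0.0
```

Call:
jog_arm:
  motion:
    - [[0.59, -0.85, 0, 0, 0, 0, 0], [0.59, -0.85, 0, 0, 0, 0, 0], [0.59, -0.85, 0, 0, 0, 0, 0]]

```text
time_s: 1.05
tool_pos: [0.3732, -0.3806, 0.2369]
tool_rot: [-179.9, -0.1, 14.1]
force: [0.3, 0.4, 0.8]
grip_width: 0.0869
grasp_force: 0.0
```

Call:
jog_arm:
  motion:
    - [[0.59, -0.85, 0, 0, 0, 0, 0], [0.59, -0.85, 0, 0, 0, 0, 0], [0.59, -0.85, 0, 0, 0, 0, 0]]

```text
time_s: 1.35
tool_pos: [0.4102, -0.2845, 0.237]
tool_rot: [-179.9, -0.1, 14.1]
force: [0.5, 0.5, 0.2]
grip_width: 0.0872
grasp_force: 0.0
```

Call:
jog_arm:
  motion:
    - [[0.59, -0.85, 0, 0, 0, 0, 0], [0.59, -0.85, 0, 0, 0, 0, 0], [0.59, -0.85, 0, 0, 0, 0, 0]]

```text
time_s: 1.65
tool_pos: [0.4474, -0.1882, 0.2371]
tool_rot: [-179.9, -0.1, 14.0]
force: [-0.4, 0.5, 0.5]
grip_width: 0.087
grasp_force: 0.0
```

Call:
jog_arm:
  motion:
    - [[0.59, -0.85, 0, 0, 0, 0, 0], [0.59, -0.85, 0, 0, 0, 0, 0], [0.59, -0.85, 0, 0, 0, 0, 0]]

```text
time_s: 1.95
tool_pos: [0.4846, -0.0918, 0.2371]
tool_rot: [-179.9, -0.1, 14.0]
force: [0.0, 1.1, -0.4]
grip_width: 0.0875
grasp_force: 0.0
```

Call:
jog_arm:
  motion:
    - [[0.59, -0.85, 0, 0, 0, 0, 0], [0.59, -0.85, 0, 0, 0, 0, 0], [0.59, -0.85, 0, 0, 0, 0, 0], [0.59, -0.85, 0, 0, 0, 0, 0]]

```text
time_s: 2.35
tool_pos: [0.5206, -0.0015, 0.2364]
tool_rot: [180.0, 0.0, 13.6]
force: [-0.3, -0.8, 0.2]
grip_width: 0.087
grasp_force: 0.0
```

```bash
python3 - <<'E'
from h import *
o=env.get_obs(); print(o['time_s'],o['tool_pos'],o['tool_rot'],o['qpos'])
snap('wrist','w1')
E
```

```text
2.35 [ 0.5205707  -0.00151546  0.23639099] [1.79996645e+02 2.18690625e-02 1.35983876e+01] [ 28.20542075   4.33058158 -32.29761204 100.38665022   2.39049036
  75.9835375  -81.00000576]
```

View pics/w1.png

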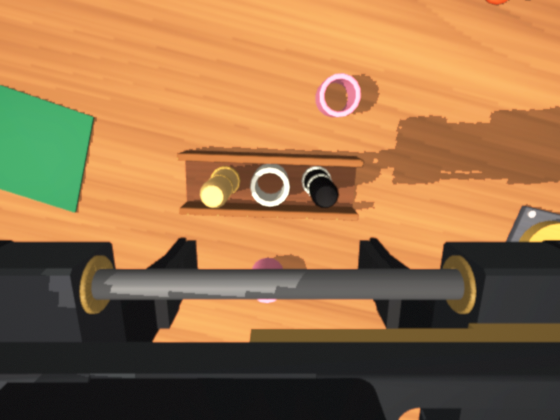

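Wrist view: boxwood cap top at (213,194), ferrule (270,186), ebony cap top (324,192). The trough runs nearly horizontal in the image, so the jaw axis is aligned with it. Refining positions now.

```bash
cat >> h.py <<'E'
def rowcentre(P,ok,win,lo,hi):
    m=win&ok&(P[...,2]>lo)&(P[...,2]<hi); q=(P[m][:,:2]*1000).astype(np.float32)
    return cv2.minEnclosingCircle(q),m.sum()
E
python3 - <<'E'
from h import *
p,d,c=load('w1'); P=cloud(d,c); ok=d>0
a=np.radians(13.6); ex=np.array([np.cos(a),np.sin(a)]); ey=np.array([-np.sin(a),np.cos(a)])
print('bench',np.median(P[60:120,150:250,2]))
for n,(u0,u1) in dict(box=(190,245),fer=(246,294),ebo=(296,350)).items():
    w=np.zeros(ok.shape,bool); w[155:212,u0:u1]=1
    for lo,hi in ((.087,.1),(.05,.08),(.0425,.05)):
        try: print(n,lo,rowcentre(P,ok,w,lo,hi), P[w&ok][:,2].max())
        except Exception as e: print(n,lo,'none')
w=np.zeros(ok.shape,bool); w[140:225,170:375]=1
m=w&ok&(P[...,2]>.035)&(P[...,2]<.0405)
q=P[m][:,:2]; s=q-np.array([.52,.006]); x=s@ex; y=s@ey
for sg in(1,-1):
    k=(sg*x>24)if 0 else (sg*x>.024)&(sg*x<.04); print('wall',sg,k.sum(),np.polyfit(y[k],x[k],1),y[k].min(),y[k].max(),x[k].min(),x[k].max())
cv2.imwrite('pics/x.png',p)
# round tops via colour: flat top circle contours
E
```

```text
bench 0.0008470111585430207
box 0.087 (((509.61053466796875, 58.512290954589844), 11.689257621765137), np.int64(449)) 0.09313680007852904
box 0.05 (((510.1990051269531, 58.024391174316406), 13.548215866088867), np.int64(200)) 0.09313680007852904
box 0.0425 (((515.517333984375, 54.86786651611328), 11.201733589172363), np.int64(27)) 0.09313680007852904
fer 0.087 (((0.0, 0.0), 0.0), np.int64(0)) 0.04897071834625416
fer 0.05 (((0.0, 0.0), 0.0), np.int64(0)) 0.04897071834625416
fer 0.0425 (((521.1909790039062, 7.156034469604492), 20.795076370239258), np.int64(515)) 0.04897071834625416
ebo 0.087 (((534.1065673828125, -44.678218841552734), 11.751975059509277), np.int64(457)) 0.09310242140973979
ebo 0.05 (((534.3401489257812, -44.29671859741211), 13.662856101989746), np.int64(179)) 0.09310242140973979
ebo 0.0425 (((538.3922119140625, -39.997947692871094), 12.143091201782227), np.int64(23)) 0.09310242140973979
wall 1 1348 [0.03130706 0.02948799] -0.09913570987188497 0.0994851751213229 0.024455083291074747 0.036471190232559764
wall -1 1295 [ 0.03513245 -0.03042965] -0.09721770366567956 0.10220918041523219 -0.038614558394664635 -0.0240039355522701
```

Call:
jog_arm:
  motion:
    - [[0.04, -0.61, 0.8, 0, 0, 0.009, 0], [0.04, -0.61, 0.8, 0, 0, 0.009, 0], [0.04, -0.61, 0.8, 0, 0, 0.009, 0], [0.04, -0.61, 0.8, 0, 0, 0.009, 0]]

```text
time_s: 2.8
tool_pos: [0.5093, 0.0563, 0.1557]
tool_rot: [180.0, 0.1, 11.7]
force: [0.4, -0.7, -0.8]
grip_width: 0.0867
grasp_force: 0.0
```

Call:
jog_arm:
  motion:
    - [[0, 0, 0.4, 0, 0, 0, 0], [0, 0, 0.7, 0, 0, 0, 0], [0, 0, 0.89, 0, 0, 0, 0], [0, 0, 0.89, 0, 0, 0, 0], [0, 0, 0.89, 0, 0, 0, 0]]

```text
time_s: 3.3
tool_pos: [0.5114, 0.0565, 0.0689]
tool_rot: [179.9, -0.1, 11.6]
force: [0.2, 0.0, 0.8]
grip_width: 0.0868
grasp_force: 0.0
```

```bash
python3 - <<'E'
from h import *
o=env.get_obs(); print(o['time_s'],o['tool_pos'],o['tool_rot'])
p,d,c=snap('wrist','w2'); P=cloud(d,c)
w=np.ones(d.shape,bool)
H=cv2.cvtColor(p,cv2.COLOR_RGB2HSV); 
m=(P[...,2]>.084)&(P[...,2]<.1)&(d>0)&(np.linalg.norm(P[...,:2]-o['tool_pos'][:2],axis=-1)<.03)
print(m.sum(),P[m].mean(0),rowcentre(P,d>0,m,.084,.1)[0])
E
```

```text
3.3 [0.51142196 0.05652831 0.06885326] [ 1.79943053e+02 -9.82719273e-02  1.15896165e+01]
682 [0.50892887 0.05850612 0.08928187] ((510.4378356933594, 58.84280776977539), 12.722240447998047)
```

View pics/w2.png

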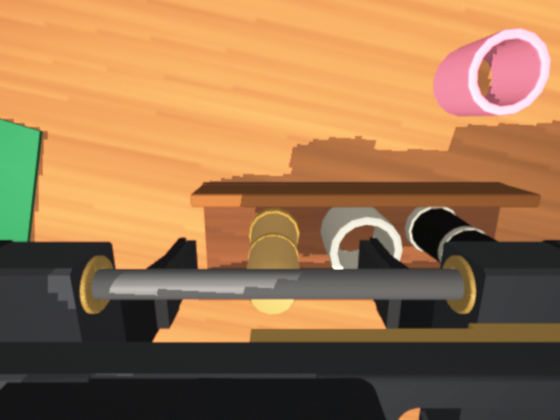

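The wrist view shows the cap at (273,270) between the fingers (195 and 358). It is about 2 mm off the jaw centre, so I shift by that and grip.

Call:
jog_arm:
  motion:
    - [[0, -0.02, 0, 0, 0, 0, 0], [0, -0.02, 0, 0, 0, 0, 0.4], [0, -0.02, 0, 0, 0, 0, 0.6], [0, -0.02, 0, 0, 0, 0, 1], [0, -0.02, 0, 0, 0, 0, 1]]
  grip_force: 20

```text
time_s: 3.85
tool_pos: [0.5096, 0.0603, 0.0677]
tool_rot: [180.0, -0.0, 11.7]
force: [0.4, -0.8, 0.2]
grip_width: 0.063
grasp_force: 0.0
```

Call:
jog_arm:
  motion:
    - [[0, 0, 0, 0, 0, 0, 1], [0, 0, 0, 0, 0, 0, 1], [0, 0, 0, 0, 0, 0, 1], [0, 0, 0, 0, 0, 0, 1], [0, 0, 0, 0, 0, 0, 1]]

```text
time_s: 4.35
tool_pos: [0.5096, 0.0603, 0.0675]
tool_rot: [180.0, 0.0, 11.7]
force: [-0.4, -0.3, -0.1]
grip_width: 0.0262
grasp_force: 20.0
```

Call:
jog_arm:
  motion:
    - [[0, 0, -0.1, 0, 0, 0, 1], [0, 0, -0.4, 0, 0, 0, 1], [0, 0, -0.7, 0, 0, 0, 1], [0, 0, -1, 0, 0, 0, 1], [0, 0, -1, 0, 0, 0, 1]]

```text
time_s: 4.85
tool_pos: [0.5126, 0.061, 0.1725]
tool_rot: [179.9, -0.5, 11.8]
force: [0.5, 0.5, 0.1]
grip_width: 0.0262
grasp_force: 20.0
```

Call:
jog_arm:
  motion:
    - [[0, -0.1, 0, 0, 0, 0, 1], [0, -0.25, 0, 0, 0, 0, 1], [0, -0.45, 0, 0, 0, 0, 1], [0, -0.65, 0, 0, 0, 0, 1], [0.01, -0.85, 0, 0, 0, 0, 1]]

```text
time_s: 5.35
tool_pos: [0.4914, 0.1459, 0.1662]
tool_rot: [-180.0, 0.2, 11.8]
force: [1.2, 0.6, -1.2]
grip_width: 0.0264
grasp_force: 20.0
```

Call:
jog_arm:
  motion:
    - [[0, -0.2, 0, 0, 0, 0, 1], [0, -0.4, 0, 0, 0, 0, 1], [0, -0.55, 0, 0, 0, 0, 1], [0, -0.7, 0, 0, 0, 0, 1], [0.01, -0.85, 0, 0, 0, 0, 1]]

```text
time_s: 5.85
tool_pos: [0.4749, 0.2291, 0.1662]
tool_rot: [-180.0, 0.2, 11.9]
force: [0.3, -0.2, -0.9]
grip_width: 0.0264
grasp_force: 20.0
```

Call:
jog_arm:
  motion:
    - [[0, -0.2, 0, 0, 0, 0, 1], [0, -0.4, 0, 0, 0, 0, 1], [0, -0.6, 0, 0, 0, 0, 1], [0, -0.75, 0, 0, 0, 0, 1], [0, -0.85, 0, 0, 0, 0, 1]]

```text
time_s: 6.35
tool_pos: [0.4572, 0.3128, 0.1663]
tool_rot: [-180.0, 0.2, 11.9]
force: [0.3, -1.0, -1.1]
grip_width: 0.0262
grasp_force: 20.0
```

Call:
jog_arm:
  motion:
    - [[0, 0, 0.2, 0, 0, 0, 1], [0, 0, 0.45, 0, 0, 0, 1], [0, 0, 0.7, 0, 0, 0, 1], [0, 0, 0.87, 0, 0, 0, 1], [0, 0, 0.95, 0, 0, 0, 1]]

```text
time_s: 6.85
tool_pos: [0.4577, 0.3099, 0.07]
tool_rot: [179.9, 0.3, 11.8]
force: [-0.6, 1.1, -1.2]
grip_width: 0.0262
grasp_force: 20.0
```

```bash
python3 - <<'E'
from h import *
snap('side','s1'); snap('wrist','w3')
o=env.get_obs(); print(o['time_s'],o['tool_pos'],o['tool_rot'],o['grip_width'],o['grasp_force'])
a=cv2.imread('pics/s1.png')[90:290,100:360]; b=cv2.imread('pics/w3.png')
cv2.imwrite('pics/v1.png',np.vstack([cv2.resize(a,(546,300)),cv2.resize(b,(546,300))]))
E
```

```text
6.95 [0.45833729 0.31012398 0.07105677] [179.96564073   0.18178163  11.7762318 ] 0.026386536221889165 19.99984035413945
```

View pics/v1.png

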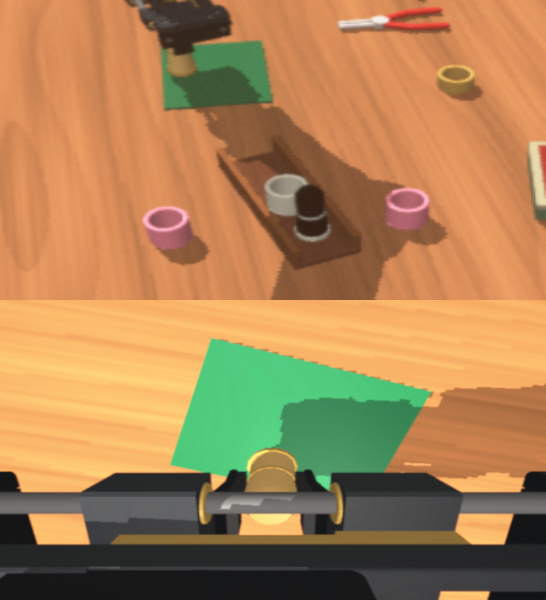

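Side crop: the boxwood cap hangs upright over the left part of the mat (182,65), mat edge at 165. I nudge it 10 mm inward, lower it and release.

Call:
jog_arm:
  motion:
    - [[0.05, 0, 0, 0, 0, 0, 1], [0.1, 0, 0.02, 0, 0, 0, 1], [0.1, 0, 0.04, 0, 0, 0, 1], [0.1, 0, 0.06, 0, 0, 0, 1], [0.1, 0, 0.06, 0, 0, 0, 1]]

```text
time_s: 7.45
tool_pos: [0.4693, 0.3123, 0.0663]
tool_rot: [180.0, 0.0, 11.7]
force: [0.1, -0.4, -1.1]
grip_width: 0.0262
grasp_force: 20.0
```

Call:
jog_arm:
  motion:
    - [[0, 0, 0, 0, 0, 0, 1], [0, 0, 0.005, 0, 0, 0, 1], [0, 0, 0.01, 0, 0, 0, 1], [0, 0, 0.01, 0, 0, 0, 1], [0, 0, 0.01, 0, 0, 0, 1]]

```text
time_s: 7.95
tool_pos: [0.4694, 0.3124, 0.0655]
tool_rot: [180.0, 0.0, 11.7]
force: [0.2, -0.6, -1.3]
grip_width: 0.0263
grasp_force: 20.0
```

Call:
jog_arm:
  motion:
    - [[0, 0, 0.005, 0, 0, 0, 1], [0, 0, 0.01, 0, 0, 0, 1], [0, 0, 0.01, 0, 0, 0, 1], [0, 0, 0.01, 0, 0, 0, 1]]

```text
time_s: 8.35
tool_pos: [0.4695, 0.3124, 0.0645]
tool_rot: [180.0, 0.0, 11.7]
force: [-0.2, -1.4, -0.3]
grip_width: 0.0264
grasp_force: 20.0
```

Call:
jog_arm:
  motion:
    - [[0, 0, 0, 0, 0, 0, 0.6], [0, 0, 0, 0, 0, 0, 0.4], [0, 0, 0, 0, 0, 0, 0.4], [0, 0, 0, 0, 0, 0, 0.4], [0, 0, 0, 0, 0, 0, 0.4]]

```text
time_s: 8.85
tool_pos: [0.4695, 0.3125, 0.0645]
tool_rot: [180.0, -0.0, 11.7]
force: [0.8, -0.2, -0.1]
grip_width: 0.0508
grasp_force: 0.0
```

Call:
jog_arm:
  motion:
    - [[0, 0, -0.1, 0, 0, 0, 0.4], [0, 0, -0.4, 0, 0, 0, 0.4], [0, 0, -0.7, 0, 0, 0, 0.3], [0, 0, -1, 0, 0, 0, 0], [0, 0, -1, 0, 0, 0, 0]]

```text
time_s: 9.35
tool_pos: [0.4717, 0.3146, 0.1697]
tool_rot: [-179.9, -0.5, 11.8]
force: [0.5, -0.7, 0.7]
grip_width: 0.0688
grasp_force: 0.0
```

Call:
jog_arm:
  motion:
    - [[-0.02, 0.45, 0, 0, 0, 0, 0], [-0.02, 0.91, 0, 0, 0, 0, 0], [-0.02, 0.91, 0, 0, 0, 0, 0]]

```text
time_s: 9.65
tool_pos: [0.4882, 0.215, 0.1639]
tool_rot: [179.7, 0.1, 11.2]
force: [0.3, -0.1, -1.2]
grip_width: 0.0856
grasp_force: 0.0
```

Call:
jog_arm:
  motion:
    - [[-0.02, 0.45, 0, 0, 0, 0, 0], [-0.02, 0.91, 0, 0, 0, 0, 0], [-0.02, 0.91, 0, 0, 0, 0, 0]]

```text
time_s: 9.95
tool_pos: [0.504, 0.1257, 0.164]
tool_rot: [179.8, 0.1, 11.1]
force: [-0.2, -0.0, -0.4]
grip_width: 0.0868
grasp_force: 0.0
```

Call:
jog_arm:
  motion:
    - [[-0.02, 0.45, 0, 0, 0, 0, 0], [-0.02, 0.91, 0, 0, 0, 0, 0], [-0.02, 0.91, 0, 0, 0, 0, 0]]

```text
time_s: 10.25
tool_pos: [0.5201, 0.0366, 0.1641]
tool_rot: [179.8, 0.1, 11.2]
force: [0.3, -0.2, 0.3]
grip_width: 0.087
grasp_force: 0.0
```

Call:
jog_arm:
  motion:
    - [[-0.03, 0.45, 0, 0, 0, 0, 0], [-0.03, 0.8, 0, 0, 0, 0, 0], [-0.03, 0.895, 0, 0, 0, 0, 0], [-0.03, 0.895, 0, 0, 0, 0, 0]]

```text
time_s: 10.65
tool_pos: [0.5345, -0.0453, 0.1642]
tool_rot: [-180.0, 0.0, 11.6]
force: [0.0, 0.3, -0.6]
grip_width: 0.0869
grasp_force: 0.0
```

Call:
jog_arm:
  motion:
    - [[0, 0, 0.4, 0, 0, 0, 0], [0, 0, 0.75, 0, 0, 0, 0], [0, 0, 0.96, 0, 0, 0, 0], [0, 0, 0.96, 0, 0, 0, 0], [0, 0, 0.96, 0, 0, 0, 0]]

```text
time_s: 11.15
tool_pos: [0.5346, -0.0422, 0.069]
tool_rot: [-179.9, -0.0, 11.9]
force: [0.6, -0.5, 0.2]
grip_width: 0.0871
grasp_force: 0.0
```

Call:
jog_arm:
  motion:
    - [[0, 0, 0, 0, 0, 0, 0], [0, 0, 0, 0, 0, 0, 0]]

```text
time_s: 11.35
tool_pos: [0.5357, -0.0439, 0.0702]
tool_rot: [179.9, -0.2, 11.8]
force: [-0.1, -0.6, 0.8]
grip_width: 0.087
grasp_force: 0.0
```

```bash
python3 - <<'E'
from h import *
o=env.get_obs(); print(o['time_s'],o['tool_pos'],o['tool_rot'])
p,d,c=snap('wrist','w4'); P=cloud(d,c)
m=(P[...,2]>.084)&(P[...,2]<.1)&(d>0)&(np.linalg.norm(P[...,:2]-o['tool_pos'][:2],axis=-1)<.03)
print(m.sum(),P[m].mean(0),rowcentre(P,d>0,m,.084,.1)[0])
p,d,c=snap('top','t1'); P=cloud(d,c); v,u=np.mgrid[:420,:560]
m=(P[...,2]>.078)&(d>0)&(P[...,2]<.1)&(u<200)&(u>100)&(v>220)&(v<290); print('box on mat',m.sum(),P[m].mean(0))
E
```

```text
11.35 [ 0.53567798 -0.04391769  0.07021579] [ 1.79934423e+02 -1.56407909e-01  1.17700584e+01]
655 [ 0.53479204 -0.04446418  0.08896892] ((535.935791015625, -45.084716796875), 12.507972717285156)
box on mat 120 [0.46773923 0.30795471 0.0853517 ]
```

View pics/w4.png

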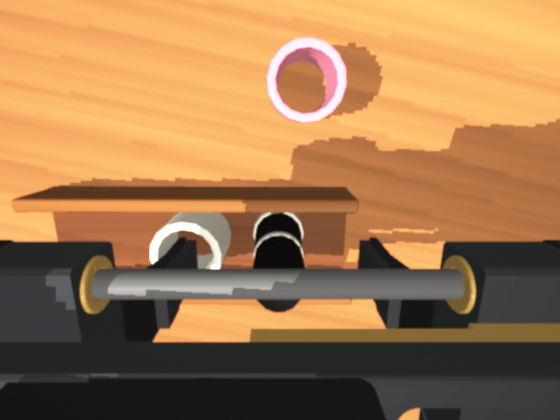

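Ebony cap sits at (278,275), centred between the fingers (195 and 360). Top-camera depth puts the boxwood cap standing on the mat. Gripping the ebony cap.

Call:
jog_arm:
  motion:
    - [[0, 0, 0, 0, 0, 0, 0.3], [0, 0, 0, 0, 0, 0, 0.5], [0, 0, 0, 0, 0, 0, 0.6], [0, 0, 0, 0, 0, 0, 0.6], [0, 0, 0, 0, 0, 0, 0.6]]

```text
time_s: 11.95
tool_pos: [0.5344, -0.0443, 0.0685]
tool_rot: [-180.0, 0.0, 11.7]
force: [0.1, -0.7, -0.4]
grip_width: 0.0551
grasp_force: 0.0
```

Call:
jog_arm:
  motion:
    - [[0, 0, 0, 0, 0, 0, 1], [0, 0, 0, 0, 0, 0, 1], [0, 0, 0, 0, 0, 0, 1], [0, 0, 0, 0, 0, 0, 1], [0, 0, 0, 0, 0, 0, 1]]

```text
time_s: 12.45
tool_pos: [0.5344, -0.0443, 0.0685]
tool_rot: [180.0, 0.0, 11.7]
force: [0.4, -0.6, 0.8]
grip_width: 0.0263
grasp_force: 20.0
```

Call:
jog_arm:
  motion:
    - [[0, 0, -0.1, 0, 0, 0, 1], [0, 0, -0.4, 0, 0, 0, 1], [0, 0, -0.7, 0, 0, 0, 1], [0, 0, -1, 0, 0, 0, 1], [0, 0, -1, 0, 0, 0, 1]]

```text
time_s: 12.95
tool_pos: [0.5375, -0.0442, 0.1738]
tool_rot: [179.8, -0.5, 11.8]
force: [0.5, -0.2, -0.1]
grip_width: 0.0262
grasp_force: 20.0
```

Call:
jog_arm:
  motion:
    - [[0.01, -0.1, 0, 0, 0, 0, 1], [0.03, -0.25, 0, 0, 0, 0, 1], [0.06, -0.42, 0, 0, 0, 0, 1], [0.09, -0.6, 0, 0, 0, 0, 1], [0.13, -0.79, 0, 0, 0, 0, 1]]

```text
time_s: 13.45
tool_pos: [0.5296, 0.0379, 0.1671]
tool_rot: [-179.9, 0.2, 11.8]
force: [0.4, 0.3, -0.6]
grip_width: 0.0264
grasp_force: 20.0
```

Call:
jog_arm:
  motion:
    - [[0.03, -0.2, 0, 0, 0, 0, 1], [0.06, -0.4, 0, 0, 0, 0, 1], [0.1, -0.6, 0, 0, 0, 0, 1], [0.13, -0.79, 0, 0, 0, 0, 1]]

```text
time_s: 13.85
tool_pos: [0.526, 0.1183, 0.1671]
tool_rot: [-179.9, 0.2, 11.9]
force: [-1.1, 0.4, -1.1]
grip_width: 0.0267
grasp_force: 20.0
```

Call:
jog_arm:
  motion:
    - [[0.03, -0.2, 0, 0, 0, 0, 1], [0.06, -0.4, 0, 0, 0, 0, 1], [0.1, -0.6, 0, 0, 0, 0, 1], [0.13, -0.79, 0, 0, 0, 0, 1]]

```text
time_s: 14.25
tool_pos: [0.5225, 0.1981, 0.1671]
tool_rot: [-180.0, 0.2, 11.9]
force: [0.2, 0.3, 0.5]
grip_width: 0.0261
grasp_force: 20.0
```

Call:
jog_arm:
  motion:
    - [[0.03, -0.2, 0, 0, 0, 0, 1], [0.06, -0.4, 0, 0, 0, 0, 1], [0.1, -0.6, 0, 0, 0, 0, 1], [0.12, -0.72, 0, 0, 0, 0, 1], [0.13, -0.79, 0, 0, 0, 0, 1]]

```text
time_s: 14.75
tool_pos: [0.5194, 0.2777, 0.1676]
tool_rot: [-180.0, 0.1, 11.9]
force: [0.1, 0.2, -0.5]
grip_width: 0.0261
grasp_force: 20.0
```

Call:
jog_arm:
  motion:
    - [[0, 0, 0.2, 0, 0, 0, 1], [0, 0, 0.45, 0, 0, 0, 1], [0, 0, 0.7, 0, 0, 0, 1], [0, 0, 0.87, 0, 0, 0, 1], [0, 0, 0.95, 0, 0, 0, 1]]

```text
time_s: 15.25
tool_pos: [0.52, 0.2747, 0.0714]
tool_rot: [179.9, 0.2, 11.7]
force: [-0.1, 0.5, 0.1]
grip_width: 0.0262
grasp_force: 20.0
```

Call:
jog_arm:
  motion:
    - [[0, 0, 0.02, 0, 0, 0, 1], [0, 0, 0.04, 0, 0, 0, 1], [0, 0, 0.06, 0, 0, 0, 1], [0, 0, 0.06, 0, 0, 0, 1], [0, 0, 0.06, 0, 0, 0, 1]]

```text
time_s: 15.75
tool_pos: [0.5214, 0.2758, 0.0681]
tool_rot: [180.0, -0.1, 11.7]
force: [0.2, 0.7, -0.3]
grip_width: 0.026
grasp_force: 20.0
```

```bash
python3 - <<'E'
from h import *
snap('side','s2'); p,d,c=snap('top','t2')
o=env.get_obs(); print(o['time_s'],o['tool_pos'],o['tool_rot'],o['force'])
cv2.imwrite('pics/v2.png',np.hstack([cv2.resize(cv2.imread('pics/s2.png')[90:240,130:330],(400,300)),cv2.resize(p[190:310,80:240,::-1],(400,300))]))
E
```

```text
15.85 [0.52130246 0.27575091 0.06793519] [ 1.79998232e+02 -4.09062661e-02  1.17379890e+01] [ 0.17478825  0.12066365 -1.01794486]
```

View pics/v2.png

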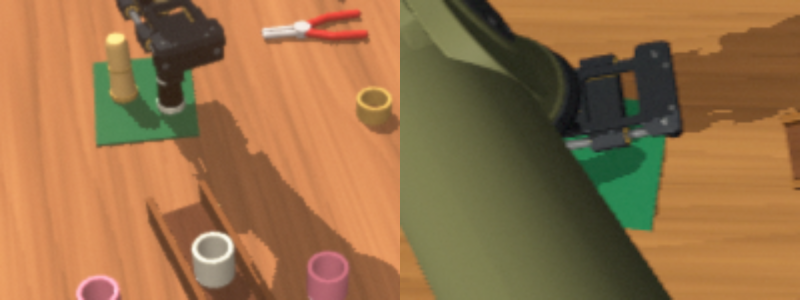

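Boxwood cap stands upright at (122,95) in the side crop, and the ebony cap's foot at (170,105) is over the mat, clear of the edge at 197. Lower and release.

Call:
jog_arm:
  motion:
    - [[0, 0, 0.01, 0, 0, 0, 1], [0, 0, 0.015, 0, 0, 0, 1], [0, 0, 0.02, 0, 0, 0, 1], [0, 0, 0.02, 0, 0, 0, 1], [0, 0, 0.02, 0, 0, 0, 1]]

```text
time_s: 16.35
tool_pos: [0.5211, 0.2757, 0.0655]
tool_rot: [180.0, -0.0, 11.7]
force: [-0.1, -0.2, 0.3]
grip_width: 0.0262
grasp_force: 20.0
```

Call:
jog_arm:
  motion:
    - [[0, 0, 0, 0, 0, 0, 0.6], [0, 0, 0, 0, 0, 0, 0.4], [0, 0, 0, 0, 0, 0, 0.4], [0, 0, 0, 0, 0, 0, 0.4], [0, 0, 0, 0, 0, 0, 0.4]]

```text
time_s: 16.85
tool_pos: [0.521, 0.2756, 0.0655]
tool_rot: [180.0, 0.0, 11.7]
force: [0.5, 0.2, 0.4]
grip_width: 0.0507
grasp_force: 0.0
```

Call:
jog_arm:
  motion:
    - [[0, 0, -0.1, 0, 0, 0, 0.4], [0, 0, -0.4, 0, 0, 0, 0.4], [0, 0, -0.7, 0, 0, 0, 0.3], [0, 0, -1, 0, 0, 0, 0], [0, 0, -1, 0, 0, 0, 0]]

```text
time_s: 17.35
tool_pos: [0.5234, 0.2776, 0.171]
tool_rot: [-179.9, -0.5, 11.8]
force: [-0.1, -0.3, 0.1]
grip_width: 0.0685
grasp_force: 0.0
```

Call:
jog_arm:
  motion:
    - [[-0.09, 0.45, 0, 0, 0, 0, 0], [-0.18, 0.88, 0, 0, 0, 0, 0], [-0.18, 0.88, 0, 0, 0, 0, 0]]

```text
time_s: 17.65
tool_pos: [0.5224, 0.1777, 0.1648]
tool_rot: [179.7, 0.1, 11.2]
force: [0.1, 0.4, 0.4]
grip_width: 0.0852
grasp_force: 0.0
```

Call:
jog_arm:
  motion:
    - [[-0.09, 0.45, 0, 0, 0, 0, 0], [-0.18, 0.88, 0, 0, 0, 0, 0], [-0.18, 0.88, 0, 0, 0, 0, 0]]

```text
time_s: 17.95
tool_pos: [0.522, 0.0884, 0.165]
tool_rot: [179.8, 0.1, 11.2]
force: [0.1, -0.3, 0.9]
grip_width: 0.087
grasp_force: 0.0
```

Call:
jog_arm:
  motion:
    - [[-0.09, 0.45, 0.2, 0, 0, 0, 0], [-0.18, 0.8, 0.4, 0, 0, 0, 0], [-0.18, 0.87, 0.5, 0, 0, 0, 0], [-0.18, 0.87, 0.5, 0, 0, 0, 0], [-0.18, 0.87, 0.5, 0, 0, 0, 0]]

```text
time_s: 18.45
tool_pos: [0.5219, 0.0091, 0.1158]
tool_rot: [-179.9, -0.0, 11.8]
force: [0.8, 0.4, -0.4]
grip_width: 0.0869
grasp_force: 0.0
```

Call:
jog_arm:
  motion:
    - [[0, 0, 0, 0, 0, 0, 0], [0, 0, 0, 0, 0, 0, 0], [0, 0, 0, 0, 0, 0, 0]]

```text
time_s: 18.75
tool_pos: [0.5221, 0.0082, 0.1161]
tool_rot: [180.0, -0.1, 11.8]
force: [0.5, 0.1, 0.8]
grip_width: 0.0869
grasp_force: 0.0
```

```bash
python3 - <<'E'
from h import *
o=env.get_obs(); print(o['time_s'],o['tool_pos'],o['tool_rot'],o['qpos'])
p,d,c=snap('wrist','w5'); P=cloud(d,c); z=P[...,2]
m=(z>.0425)&(z<.05)&(d>0)&(np.linalg.norm(P[...,:2]-o['tool_pos'][:2],axis=-1)<.035)
print(m.sum(),P[m].mean(0),rowcentre(P,d>0,m,.0425,.05)[0])
p,d,c=snap('top','t3'); P=cloud(d,c); z=P[...,2]; v,u=np.mgrid[:420,:560]
for n,(a,b) in dict(w=(100,150),e=(150,200)).items():
  pass
m=((z>.078)&(z<.1)&(u>90)&(u<210)&(v>200)&(v<300)&(d>0)).astype(np.uint8)
n,l,s,ce=cv2.connectedComponentsWithStats(m)
for i in range(1,n): print(s[i],P[l==i].mean(0))
E
```

```text
18.75 [0.52207376 0.00824337 0.11614439] [ 1.79982451e+02 -6.08201999e-02  1.18411112e+01] [ 28.57786135  11.08597807 -35.33712447 108.55891627   7.21674868
  62.48431154 -87.75158429]
1164 [0.52161154 0.00741622 0.04626469] ((521.1085815429688, 7.157535552978516), 20.895967483520508)
[149 232  13  12 114] [0.51897379 0.27231033 0.08550992]
[131 255  12  12 121] [0.46780006 0.30784859 0.08544826]
```

View pics/w5.png

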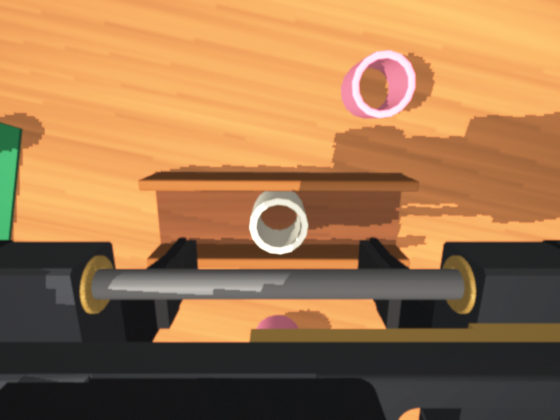

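Ferrule rim at (279,222), centred between the fingers, and both caps stand on the mat by top depth. Descend and grip.

Call:
jog_arm:
  motion:
    - [[0, 0, 0.2, 0, 0, 0, 0], [0, 0, 0.45, 0, 0, 0, 0], [0, 0, 0.7, 0, 0, 0, 0], [0, 0, 0.83, 0, 0, 0, 0], [0, 0, 0.88, 0, 0, 0, 0]]

```text
time_s: 19.35
tool_pos: [0.5208, 0.0073, 0.0263]
tool_rot: [-180.0, 0.1, 11.8]
force: [0.0, 0.8, -0.1]
grip_width: 0.0871
grasp_force: 0.0
```

Call:
jog_arm:
  motion:
    - [[0, 0, 0, 0, 0, 0, 0], [0, 0, 0, 0, 0, 0, 0.2], [0, 0, 0, 0, 0, 0, 0.4], [0, 0, 0, 0, 0, 0, 0.45], [0, 0, 0, 0, 0, 0, 1]]
  grip_force: 25

```text
time_s: 19.85
tool_pos: [0.5221, 0.0071, 0.0281]
tool_rot: [180.0, -0.1, 11.7]
force: [0.0, 0.3, -0.4]
grip_width: 0.0627
grasp_force: 0.0
```

Call:
jog_arm:
  motion:
    - [[0, 0, 0, 0, 0, 0, 1], [0, 0, 0, 0, 0, 0, 1], [0, 0, 0, 0, 0, 0, 1], [0, 0, 0, 0, 0, 0, 1], [0, 0, 0, 0, 0, 0, 1]]

```text
time_s: 20.35
tool_pos: [0.5217, 0.0071, 0.0276]
tool_rot: [180.0, 0.0, 11.7]
force: [-1.1, -0.4, 0.3]
grip_width: 0.041
grasp_force: 24.9
```

Call:
jog_arm:
  motion:
    - [[0, 0, -0.1, 0, 0, 0, 1], [0, 0, -0.4, 0, 0, 0, 1], [0, 0, -0.7, 0, 0, 0, 1], [0, 0, -1, 0, 0, 0, 1], [0, 0, -1, 0, 0, 0, 1]]

```text
time_s: 20.85
tool_pos: [0.5248, 0.0075, 0.1323]
tool_rot: [179.8, -0.5, 11.8]
force: [0.9, 0.7, -0.8]
grip_width: 0.0411
grasp_force: 24.9
```

Call:
jog_arm:
  motion:
    - [[-0.02, 0.1, 0, 0, 0, 0, 1], [-0.05, 0.25, 0, 0, 0, 0, 1], [-0.1, 0.45, 0, 0, 0, 0, 1], [-0.14, 0.65, 0, 0, 0, 0, 1], [-0.18, 0.85, 0, 0, 0, 0, 1]]

```text
time_s: 21.35
tool_pos: [0.5198, -0.0813, 0.1258]
tool_rot: [-179.9, 0.2, 11.7]
force: [-0.7, 0.5, -1.5]
grip_width: 0.041
grasp_force: 24.9
```

Call:
jog_arm:
  motion:
    - [[-0.04, 0.2, 0, 0, 0, 0, 1], [-0.09, 0.4, 0, 0, 0, 0, 1], [-0.13, 0.63, 0, 0, 0, 0, 1], [-0.18, 0.85, 0, 0, 0, 0, 1]]

```text
time_s: 21.75
tool_pos: [0.5194, -0.1681, 0.1257]
tool_rot: [-179.9, 0.2, 11.7]
force: [0.4, 0.5, -1.6]
grip_width: 0.0409
grasp_force: 24.9
```

Call:
jog_arm:
  motion:
    - [[-0.04, 0.2, 0, 0, 0, 0, 1], [-0.09, 0.4, 0, 0, 0, 0, 1], [-0.13, 0.63, 0, 0, 0, 0, 1], [-0.16, 0.77, 0, 0, 0, 0, 1], [-0.18, 0.85, 0, 0, 0, 0, 1]]

```text
time_s: 22.25
tool_pos: [0.5193, -0.2552, 0.1261]
tool_rot: [-179.9, 0.1, 11.6]
force: [-0.4, -0.5, -1.2]
grip_width: 0.0406
grasp_force: 24.9
```

Call:
jog_arm:
  motion:
    - [[0, 0, 0, 0, 0, 0, 1], [0, 0, 0, 0, 0, 0, 1], [0, 0, 0, 0, 0, 0, 1], [0, 0, 0, 0, 0, 0, 1]]

```text
time_s: 22.65
tool_pos: [0.521, -0.2523, 0.1277]
tool_rot: [-180.0, -0.0, 11.8]
force: [0.8, -0.3, -0.8]
grip_width: 0.0406
grasp_force: 24.9
```

```bash
python3 - <<'E'
from h import *
o=env.get_obs(); print(o['time_s'],o['tool_pos'],o['tool_rot'],o['force'],o['grip_width'])
p,d,c=snap('wrist','w6'); P=cloud(d,c); z=P[...,2]
g=(d>0)&(np.hypot(P[...,0]-.521,P[...,1]+.34)<.06)
m=g&(z>.02)&(z<.028); print('flange',m.sum(),np.median(z[m]),cv2.minEnclosingCircle((P[m][:,:2]*1000).astype(np.float32)),P[m].min(0),P[m].max(0))
m=g&(z>.0405)&(z<.05); print('nose',m.sum(),P[m].mean(0),P[m].min(0),P[m].max(0))
cv2.imwrite('pics/w6.png',p[:,:,::-1])
E
```

```text
22.65 [ 0.52098598 -0.25231064  0.12767972] [-1.79998172e+02 -8.48536578e-03  1.18450308e+01] [ 0.76857361 -0.2724637  -0.81343388] 0.04064116486259799
flange 3609 0.024783418452726247 ((520.937744140625, -339.9743347167969), 34.15952682495117) [ 0.4889599  -0.37400718  0.02005556] [ 0.55459484 -0.30587031  0.02792752]
nose 80 [ 0.52292187 -0.33881506  0.04331589] [ 0.51954429 -0.34524051  0.04053527] [ 0.5280759  -0.33480239  0.0458246 ]
```

View pics/w6.png

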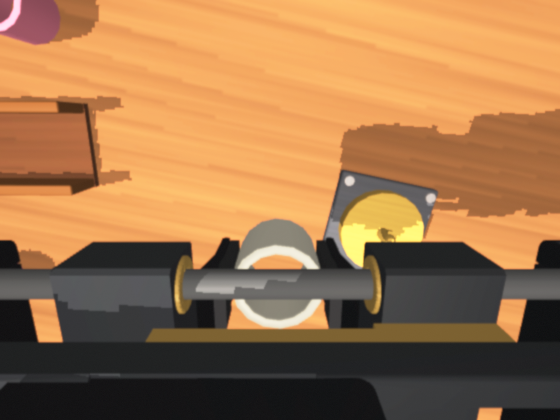

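Ferrule held upright at (278,275), socket flange at (383,230). Flange centre measures (0.521,-0.340) with radius 34 mm, as it should. Moving over it.

Call:
jog_arm:
  motion:
    - [[-0.02, 0.1, 0, 0, 0, 0, 1], [-0.06, 0.3, 0, 0, 0, 0, 1], [-0.1, 0.55, 0, 0, 0, 0, 1], [-0.14, 0.75, 0, 0, 0, 0, 1], [-0.16, 0.85, 0, 0, 0, 0, 1]]

```text
time_s: 23.2
tool_pos: [0.5212, -0.3443, 0.1272]
tool_rot: [179.9, 0.0, 11.5]
force: [0.2, 0.4, -1.3]
grip_width: 0.0408
grasp_force: 24.9
```

Call:
jog_arm:
  motion:
    - [[0, 0, 0.1, 0, 0, 0, 1], [0, 0, 0.25, 0, 0, 0, 1], [0, 0, 0.38, 0, 0, 0, 1], [0, 0, 0.47, 0, 0, 0, 1], [0, 0, 0.5, 0, 0, 0, 1]]

```text
time_s: 23.7
tool_pos: [0.5215, -0.3384, 0.0755]
tool_rot: [-179.9, 0.1, 11.8]
force: [0.0, 0.6, -0.6]
grip_width: 0.0407
grasp_force: 24.9
```

Call:
jog_arm:
  motion:
    - [[0, 0, 0, 0, 0, 0, 1], [0, 0, 0, 0, 0, 0, 1], [0, 0, 0, 0, 0, 0, 1], [0, 0, 0, 0, 0, 0, 1]]

```text
time_s: 24.1
tool_pos: [0.5227, -0.3402, 0.0782]
tool_rot: [179.9, -0.0, 11.7]
force: [-0.7, 0.3, 0.0]
grip_width: 0.041
grasp_force: 24.9
```

```bash
python3 - <<'E'
from h import *
o=env.get_obs(); print(o['time_s'],o['tool_pos'],o['tool_rot'],o['force'],o['grip_width'])
p,d,c=snap('wrist','w7'); q,_,_=snap('side','s3')
cv2.imwrite('pics/v3.png',np.hstack([cv2.resize(p[150:350,180:380,::-1],(400,400)),cv2.resize(q[290:420,200:330,::-1],(400,400))]))
E
```

```text
24.1 [ 0.52271193 -0.34016301  0.07823406] [ 1.79945955e+02 -4.22598886e-02  1.17412501e+01] [-0.6701409   0.3244971   0.03011176] 0.04098373417425139
```

View pics/v3.png

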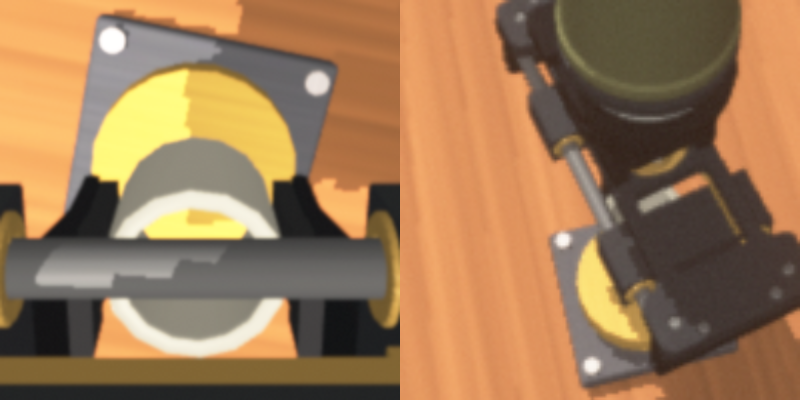

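Wrist crop: flange spans 92–296 (centre 194) and the ferrule is centred at 194, so it lines up. Lower slowly.

Call:
jog_arm:
  motion:
    - [[0, 0, 0.05, 0, 0, 0, 1], [0, 0, 0.12, 0, 0, 0, 1], [0, 0, 0.18, 0, 0, 0, 1], [0, 0, 0.23, 0, 0, 0, 1], [0, 0, 0.25, 0, 0, 0, 1]]

```text
time_s: 24.7
tool_pos: [0.5218, -0.3396, 0.0514]
tool_rot: [-179.9, 0.1, 11.7]
force: [0.5, 0.4, -1.4]
grip_width: 0.0409
grasp_force: 24.9
```

Call:
jog_arm:
  motion:
    - [[0, 0, 0.01, 0, 0, 0, 1], [0, 0, 0.03, 0, 0, 0, 1], [0, 0, 0.05, 0, 0, 0, 1], [0, 0, 0.05, 0, 0, 0, 1], [0, 0, 0.05, 0, 0, 0, 1]]

```text
time_s: 25.2
tool_pos: [0.5224, -0.34, 0.0476]
tool_rot: [180.0, -0.0, 11.7]
force: [0.3, 0.1, -0.8]
grip_width: 0.041
grasp_force: 24.9
```

Call:
jog_arm:
  motion:
    - [[0, 0, 0.005, 0, 0, 0, 1], [0, 0, 0.01, 0, 0, 0, 1], [0, 0, 0.01, 0, 0, 0, 1], [0, 0, 0.01, 0, 0, 0, 1], [0, 0, 0.01, 0, 0, 0, 1]]

```text
time_s: 25.7
tool_pos: [0.5224, -0.34, 0.0466]
tool_rot: [180.0, -0.0, 11.7]
force: [1.1, 1.4, -0.5]
grip_width: 0.0408
grasp_force: 24.9
```

Call:
jog_arm:
  motion:
    - [[0, 0, 0.003, 0, 0, 0, 1], [0, 0, 0.006, 0, 0, 0, 1], [0, 0, 0.01, 0, 0, 0, 1], [0, 0, 0.01, 0, 0, 0, 1], [0, 0, 0.01, 0, 0, 0, 1]]

```text
time_s: 26.2
tool_pos: [0.5224, -0.34, 0.0456]
tool_rot: [180.0, -0.0, 11.7]
force: [-0.5, -0.3, -0.1]
grip_width: 0.0408
grasp_force: 24.9
```

Call:
jog_arm:
  motion:
    - [[0, 0, 0, 0, 0, 0, 0.45], [0, 0, 0, 0, 0, 0, 0.3], [0, 0, 0, 0, 0, 0, 0.2], [0, 0, 0, 0, 0, 0, 0.1], [0, 0, 0, 0, 0, 0, 0]]

```text
time_s: 26.7
tool_pos: [0.5224, -0.34, 0.0456]
tool_rot: [180.0, -0.0, 11.7]
force: [0.2, -0.1, -1.1]
grip_width: 0.0719
grasp_force: 0.0
```

Call:
jog_arm:
  motion:
    - [[0, 0, 0, 0, 0, 0, 0], [0, 0, -0.1, 0, 0, 0, 0], [0, 0, -0.4, 0, 0, 0, 0], [0, 0, -0.7, 0, 0, 0, 0], [0, 0, -1, 0, 0, 0, 0]]

```text
time_s: 27.2
tool_pos: [0.5224, -0.3399, 0.1474]
tool_rot: [180.0, -0.0, 11.8]
force: [0.9, -0.4, 0.8]
grip_width: 0.0869
grasp_force: 0.0
```

Call:
jog_arm:
  motion:
    - [[0, 0, -0.1, 0, 0, 0, 0], [0, 0, -0.2, 0, 0, 0, 0], [0, 0, -0.2, 0, 0, 0, 0], [0, 0, -0.2, 0, 0, 0, 0], [0, 0, -0.2, 0, 0, 0, 0]]

```text
time_s: 27.7
tool_pos: [0.5215, -0.3395, 0.1639]
tool_rot: [-179.9, 0.1, 11.7]
force: [0.2, 0.4, 0.1]
grip_width: 0.087
grasp_force: 0.0
```

```bash
python3 - <<'E'
from h import *
o=env.get_obs(); print(o['time_s'],o['tool_pos'],o['tool_rot'],o['force'],o['grip_width'])
p,d,c=snap('wrist','w8'); P=cloud(d,c); z=P[...,2]
g=(d>0)&(np.hypot(P[...,0]-.5215,P[...,1]+.34)<.035)
m=g&(z>.057)&(z<.075); print(m.sum(),np.percentile(z[m],[5,50,95]),cv2.minEnclosingCircle((P[m][:,:2]*1000).astype(np.float32)))
A=np.c_[P[m][:,:2]-P[m][:,:2].mean(0),np.ones(m.sum())]; print('tilt slopes',np.linalg.lstsq(A,z[m],rcond=None)[0])
cv2.imwrite('pics/v4.png',cv2.resize(p[100:300,160:400,::-1],(720,600)))
E
```

```text
27.7 [ 0.5215395  -0.33953974  0.16393862] [-1.79890501e+02  1.07273236e-01  1.17445727e+01] [0.20809756 0.39829008 0.1278114 ] 0.08698361471902248
1017 [0.05877028 0.06436071 0.06557999] ((521.8928833007812, -340.06427001953125), 20.806962966918945)
tilt slopes [0.00131559 0.00368359 0.06374576]
```

View pics/v4.png

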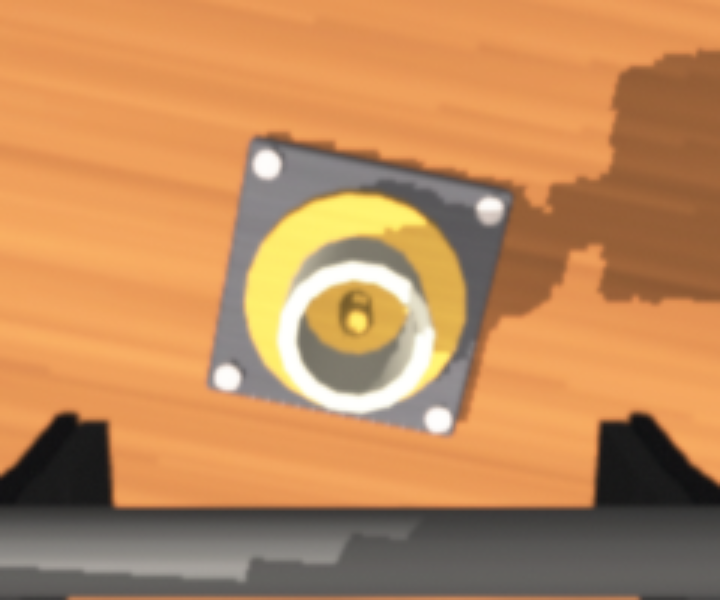

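The ferrule rests flat over the nose: rim at (355,335), nose visible inside at (357,315), rim height 64 mm, no tilt. Back for the ebony cap.

Call:
jog_arm:
  motion:
    - [[0.09, -0.43, 0, 0, 0, 0, 0.3], [0.18, -0.86, 0, 0, 0, 0, 0.3], [0.18, -0.86, 0, 0, 0, 0, 0.3]]

```text
time_s: 28.05
tool_pos: [0.5235, -0.2438, 0.165]
tool_rot: [-179.7, -0.0, 12.3]
force: [0.8, 0.5, 0.0]
grip_width: 0.0704
grasp_force: 0.0
```

Call:
jog_arm:
  motion:
    - [[0.09, -0.43, 0, 0, 0, 0, 0.3], [0.18, -0.86, 0, 0, 0, 0, 0.3], [0.18, -0.86, 0, 0, 0, 0, 0.3]]

```text
time_s: 28.35
tool_pos: [0.5231, -0.1565, 0.1652]
tool_rot: [-179.8, -0.0, 12.3]
force: [-0.5, -0.1, 0.6]
grip_width: 0.0617
grasp_force: 0.0
```

Call:
jog_arm:
  motion:
    - [[0.09, -0.43, 0, 0, 0, 0, 0.3], [0.18, -0.86, 0, 0, 0, 0, 0.3], [0.18, -0.86, 0, 0, 0, 0, 0.3]]

```text
time_s: 28.65
tool_pos: [0.5228, -0.0692, 0.1654]
tool_rot: [-179.8, -0.0, 12.3]
force: [0.4, 0.3, -0.0]
grip_width: 0.061
grasp_force: 0.0
```

Call:
jog_arm:
  motion:
    - [[0.09, -0.43, 0, 0, 0, 0, 0.3], [0.18, -0.86, 0, 0, 0, 0, 0.3], [0.18, -0.86, 0, 0, 0, 0, 0.3]]

```text
time_s: 28.95
tool_pos: [0.5225, 0.0183, 0.1656]
tool_rot: [-179.8, -0.0, 12.3]
force: [-0.0, -0.3, -1.1]
grip_width: 0.0609
grasp_force: 0.0
```

Call:
jog_arm:
  motion:
    - [[0.09, -0.43, 0, 0, 0, 0, 0.3], [0.18, -0.86, 0, 0, 0, 0, 0.3], [0.18, -0.86, 0, 0, 0, 0, 0.3]]

```text
time_s: 29.25
tool_pos: [0.5222, 0.106, 0.1656]
tool_rot: [-179.8, -0.0, 12.3]
force: [-0.4, 0.8, 0.8]
grip_width: 0.0606
grasp_force: 0.0
```

Call:
jog_arm:
  motion:
    - [[0.09, -0.43, 0, 0, 0, 0, 0.3], [0.17, -0.86, 0, 0, 0, 0, 0.3], [0.17, -0.86, 0, 0, 0, 0, 0.3]]

```text
time_s: 29.55
tool_pos: [0.5208, 0.1934, 0.1656]
tool_rot: [-179.7, -0.0, 12.3]
force: [-0.4, 0.9, 0.1]
grip_width: 0.061
grasp_force: 0.0
```

Call:
jog_arm:
  motion:
    - [[0.09, -0.43, 0, 0, 0, 0, 0.3], [0.17, -0.8, 0, 0, 0, 0, 0.3], [0.17, -0.87, 0, 0, 0, 0, 0.3], [0.17, -0.87, 0, 0, 0, 0, 0.3], [0.17, -0.87, 0, 0, 0, 0, 0.3]]

```text
time_s: 30.05
tool_pos: [0.5217, 0.2733, 0.1649]
tool_rot: [179.9, 0.1, 11.6]
force: [0.0, -0.4, -0.2]
grip_width: 0.061
grasp_force: 0.0
```

Call:
jog_arm:
  motion:
    - [[0, 0, 0, 0, 0, 0, 0.3], [0, 0, 0, 0, 0, 0, 0.3], [0, 0, 0, 0, 0, 0, 0.3], [0, 0, 0, 0, 0, 0, 0.3], [0, 0, 0, 0, 0, 0, 0.3]]

```text
time_s: 30.55
tool_pos: [0.5211, 0.2754, 0.1656]
tool_rot: [180.0, -0.0, 11.7]
force: [0.4, 0.0, 0.6]
grip_width: 0.0613
grasp_force: 0.0
```

```bash
python3 - <<'E'
from h import *
o=env.get_obs(); print(o['time_s'],o['tool_pos'],o['tool_rot'],o['grip_width'])
p,d,c=snap('wrist','w9'); P=cloud(d,c); z=P[...,2]
for n,q in dict(ebo=(.521,.2756),box=(.4695,.3124)).items():
    m=(d>0)&(np.hypot(P[...,0]-q[0],P[...,1]-q[1])<.03)&(z>.05)&(z<.095)
    print(n,m.sum(),z[m].max() if m.sum() else 0,P[m&(z>.084)].mean(0),cv2.minEnclosingCircle((P[m][:,:2]*1000).astype(np.float32)))
E
```

```text
30.55 [0.52111016 0.27542743 0.16558558] [ 1.79988014e+02 -5.40292105e-03  1.17263923e+01] 0.06125804879654849
ebo 1209 0.08990454511127452 [0.521722   0.2756324  0.08758847] ((520.9157104492188, 275.441162109375), 13.688915252685547)
box 475 0.08851890971715667 [0.47800705 0.30711434 0.08611774] ((474.51385498046875, 307.33770751953125), 11.560333251953125)
```

Call:
jog_arm:
  motion:
    - [[0, 0, 0.3, 0, 0, 0, 0.3], [0, 0, 0.6, 0, 0, 0, 0.3], [0, 0, 0.85, 0, 0, 0, 0.3], [0, 0, 1, 0, 0, 0, 0.3], [0, 0, 1, 0, 0, 0, 0.3]]

```text
time_s: 31.1
tool_pos: [0.5196, 0.2749, 0.0634]
tool_rot: [180.0, 0.2, 11.8]
force: [0.0, 0.1, -0.4]
grip_width: 0.0611
grasp_force: 0.0
```

Call:
jog_arm:
  motion:
    - [[0, 0, 0, 0, 0, 0, 0.3], [0, 0, 0, 0, 0, 0, 0.4], [0, 0, 0, 0, 0, 0, 0.6], [0, 0, 0, 0, 0, 0, 0.65], [0, 0, 0, 0, 0, 0, 1]]
  grip_force: 20

```text
time_s: 31.6
tool_pos: [0.5213, 0.2757, 0.066]
tool_rot: [180.0, -0.0, 11.7]
force: [-0.4, 0.2, 0.9]
grip_width: 0.0366
grasp_force: 0.0
```

Call:
jog_arm:
  motion:
    - [[0, 0, 0, 0, 0, 0, 1], [0, 0, 0, 0, 0, 0, 1], [0, 0, 0, 0, 0, 0, 1], [0, 0, 0, 0, 0, 0, 1], [0, 0, 0, 0, 0, 0, 1]]

```text
time_s: 32.1
tool_pos: [0.5212, 0.2756, 0.0657]
tool_rot: [180.0, -0.0, 11.7]
force: [0.2, -0.9, 1.9]
grip_width: 0.0261
grasp_force: 20.0
```

Call:
jog_arm:
  motion:
    - [[0, 0, -0.1, 0, 0, 0, 1], [0, 0, -0.4, 0, 0, 0, 1], [0, 0, -0.7, 0, 0, 0, 1], [0, 0, -0.92, 0, 0, 0, 1], [0, 0, -1, 0, 0, 0, 1]]

```text
time_s: 32.6
tool_pos: [0.5221, 0.2767, 0.1685]
tool_rot: [-180.0, -0.2, 11.8]
force: [-0.3, -0.2, -0.7]
grip_width: 0.0261
grasp_force: 20.0
```

Call:
jog_arm:
  motion:
    - [[-0.01, 0.1, 0, 0, 0, 0, 1], [-0.03, 0.25, 0, 0, 0, 0, 1], [-0.06, 0.42, 0, 0, 0, 0, 1], [-0.09, 0.6, 0, 0, 0, 0, 1], [-0.13, 0.79, 0, 0, 0, 0, 1]]

```text
time_s: 33.1
tool_pos: [0.5235, 0.1937, 0.1636]
tool_rot: [180.0, 0.2, 11.7]
force: [0.1, 0.1, -0.4]
grip_width: 0.0259
grasp_force: 20.0
```

Call:
jog_arm:
  motion:
    - [[-0.03, 0.2, 0, 0, 0, 0, 1], [-0.06, 0.4, 0, 0, 0, 0, 1], [-0.1, 0.6, 0, 0, 0, 0, 1], [-0.13, 0.79, 0, 0, 0, 0, 1]]

```text
time_s: 33.5
tool_pos: [0.5265, 0.1134, 0.1637]
tool_rot: [180.0, 0.2, 11.7]
force: [0.2, -0.2, -0.1]
grip_width: 0.0264
grasp_force: 20.0
```

Call:
jog_arm:
  motion:
    - [[-0.03, 0.2, 0, 0, 0, 0, 1], [-0.06, 0.4, 0, 0, 0, 0, 1], [-0.1, 0.6, 0, 0, 0, 0, 1], [-0.13, 0.79, 0, 0, 0, 0, 1]]

```text
time_s: 33.9
tool_pos: [0.5296, 0.0335, 0.1637]
tool_rot: [-180.0, 0.2, 11.7]
force: [0.1, 0.0, -0.7]
grip_width: 0.0264
grasp_force: 20.0
```

Call:
jog_arm:
  motion:
    - [[-0.03, 0.2, 0, 0, 0, 0, 1], [-0.06, 0.4, 0, 0, 0, 0, 1], [-0.1, 0.6, 0, 0, 0, 0, 1], [-0.12, 0.72, 0, 0, 0, 0, 1], [-0.13, 0.79, 0, 0, 0, 0, 1]]

```text
time_s: 34.4
tool_pos: [0.5335, -0.0461, 0.1643]
tool_rot: [-180.0, 0.1, 11.6]
force: [0.1, -0.3, 0.2]
grip_width: 0.0262
grasp_force: 20.0
```

Call:
jog_arm:
  motion:
    - [[0, 0, 0.1, 0, 0, 0, 1], [0, 0, 0.25, 0, 0, 0, 1], [0, 0, 0.38, 0, 0, 0, 1], [0, 0, 0.47, 0, 0, 0, 1], [0, 0, 0.5, 0, 0, 0, 1]]

```text
time_s: 34.9
tool_pos: [0.5333, -0.0435, 0.1136]
tool_rot: [-179.9, 0.2, 11.8]
force: [0.0, 0.1, -0.1]
grip_width: 0.0264
grasp_force: 20.0
```

Call:
jog_arm:
  motion:
    - [[0, 0, 0, 0, 0, 0, 1], [0, 0, 0, 0, 0, 0, 1], [0, 0, 0, 0, 0, 0, 1], [0, 0, 0, 0, 0, 0, 1], [0, 0, 0, 0, 0, 0, 1]]

```text
time_s: 35.4
tool_pos: [0.5347, -0.0444, 0.1159]
tool_rot: [180.0, -0.0, 11.7]
force: [0.6, 0.8, -0.7]
grip_width: 0.0265
grasp_force: 20.0
```

Call:
jog_arm:
  motion:
    - [[-0.003, 0, 0.1, 0, 0, 0, 1], [-0.003, 0, 0.22, 0, 0, 0, 1], [-0.003, 0, 0.34, 0, 0, 0, 1], [-0.003, 0, 0.42, 0, 0, 0, 1], [-0.003, 0, 0.45, 0, 0, 0, 1]]

```text
time_s: 35.9
tool_pos: [0.5331, -0.0442, 0.0688]
tool_rot: [-179.9, 0.1, 11.8]
force: [-0.8, -0.3, -0.4]
grip_width: 0.0263
grasp_force: 20.0
```

Call:
jog_arm:
  motion:
    - [[0, 0, 0, 0, 0, 0, 1], [0, 0, 0.005, 0, 0, 0, 1], [0, 0, 0.01, 0, 0, 0, 1], [0, 0, 0.015, 0, 0, 0, 1], [0, 0, 0.02, 0, 0, 0, 1]]

```text
time_s: 36.4
tool_pos: [0.5343, -0.0444, 0.0688]
tool_rot: [180.0, -0.0, 11.7]
force: [1.0, 0.2, 0.1]
grip_width: 0.026
grasp_force: 20.0
```

Call:
jog_arm:
  motion:
    - [[0, 0, 0, 0, 0, 0, 1], [0, 0, 0, 0, 0, 0, 1], [0, 0, 0, 0, 0, 0, 1]]

```text
time_s: 36.7
tool_pos: [0.5343, -0.0444, 0.0687]
tool_rot: [180.0, -0.0, 11.7]
force: [0.2, -0.0, 0.6]
grip_width: 0.0266
grasp_force: 20.0
```

Call:
jog_arm:
  motion:
    - [[0, 0, 0, 0, 0, 0, 0.6], [0, 0, 0, 0, 0, 0, 0.4], [0, 0, 0, 0, 0, 0, 0.4], [0, 0, 0, 0, 0, 0, 0.4], [0, 0, 0, 0, 0, 0, 0.4]]

```text
time_s: 37.2
tool_pos: [0.5341, -0.0444, 0.0685]
tool_rot: [180.0, -0.0, 11.7]
force: [-0.4, 0.2, -0.3]
grip_width: 0.0506
grasp_force: 0.0
```

Call:
jog_arm:
  motion:
    - [[0, 0, -0.1, 0, 0, 0, 0.4], [0, 0, -0.4, 0, 0, 0, 0.4], [0, 0, -0.7, 0, 0, 0, 0.3], [0, 0, -0.97, 0, 0, 0, 0.3], [0, 0, -0.97, 0, 0, 0, 0.3]]

```text
time_s: 37.7
tool_pos: [0.5371, -0.0443, 0.1705]
tool_rot: [179.8, -0.4, 11.8]
force: [-0.1, 0.6, 0.1]
grip_width: 0.0603
grasp_force: 0.0
```

Call:
jog_arm:
  motion:
    - [[0.02, -0.45, 0, 0, 0, 0, 0.3], [0.02, -0.91, 0, 0, 0, 0, 0.3], [0.02, -0.91, 0, 0, 0, 0, 0.3]]

```text
time_s: 38.0
tool_pos: [0.5159, 0.0529, 0.166]
tool_rot: [-179.8, -0.0, 12.3]
force: [0.2, -0.0, -0.2]
grip_width: 0.061
grasp_force: 0.0
```

Call:
jog_arm:
  motion:
    - [[0.02, -0.45, 0, 0, 0, 0, 0.3], [0.02, -0.91, 0, 0, 0, 0, 0.3], [0.02, -0.91, 0, 0, 0, 0, 0.3]]

```text
time_s: 38.3
tool_pos: [0.4988, 0.1421, 0.166]
tool_rot: [-179.8, -0.0, 12.3]
force: [0.9, 0.2, 0.2]
grip_width: 0.0609
grasp_force: 0.0
```

Call:
jog_arm:
  motion:
    - [[0.02, -0.45, 0, 0, 0, 0, 0.3], [0.02, -0.91, 0, 0, 0, 0, 0.3], [0.02, -0.91, 0, 0, 0, 0, 0.3]]

```text
time_s: 38.6
tool_pos: [0.4817, 0.2312, 0.166]
tool_rot: [-179.8, -0.0, 12.3]
force: [0.7, 0.8, -0.5]
grip_width: 0.0609
grasp_force: 0.0
```

Call:
jog_arm:
  motion:
    - [[0.03, -0.45, 0, 0, 0, 0, 0.3], [0.03, -0.8, 0, 0, 0, 0, 0.3], [0.03, -0.895, 0, 0, 0, 0, 0.3], [0.03, -0.895, 0, 0, 0, 0, 0.3], [0.03, -0.895, 0, 0, 0, 0, 0.3]]

```text
time_s: 39.1
tool_pos: [0.4699, 0.3105, 0.1651]
tool_rot: [179.9, 0.0, 11.7]
force: [1.1, -1.4, -0.0]
grip_width: 0.0607
grasp_force: 0.0
```

Call:
jog_arm:
  motion:
    - [[0, 0, 0, 0, 0, 0, 0.3], [0, 0, 0, 0, 0, 0, 0.3], [0, 0, 0, 0, 0, 0, 0.3], [0, 0, 0, 0, 0, 0, 0.3], [0, 0, 0, 0, 0, 0, 0.3]]

```text
time_s: 39.6
tool_pos: [0.4693, 0.3121, 0.1656]
tool_rot: [180.0, -0.0, 11.7]
force: [0.6, 0.1, -0.5]
grip_width: 0.0609
grasp_force: 0.0
```

```bash
python3 - <<'E'
from h import *
o=env.get_obs(); print(o['time_s'],o['tool_pos'],o['tool_rot'],o['grip_width'])
p,d,c=snap('wrist','w10'); P=cloud(d,c); z=P[...,2]
q=(.4695,.3124)
m=(d>0)&(np.hypot(P[...,0]-q[0],P[...,1]-q[1])<.03)&(z>.05)&(z<.095)
print(m.sum(),z[m].max(),cv2.minEnclosingCircle((P[m][:,:2]*1000).astype(np.float32)))
E
```

```text
39.6 [0.46929191 0.31214417 0.16555647] [ 1.79990261e+02 -4.20971839e-03  1.17225976e+01] 0.06086366974820111
1205 0.09008750172602084 ((469.3598937988281, 311.2294616699219), 13.546659469604492)
```

Call:
jog_arm:
  motion:
    - [[0, 0, 0.3, 0, 0, 0, 0.3], [0, 0, 0.6, 0, 0, 0, 0.3], [0, 0, 0.85, 0, 0, 0, 0.3], [0, 0, 1, 0, 0, 0, 0.3], [0, 0, 1, 0, 0, 0, 0.3]]

```text
time_s: 40.15
tool_pos: [0.4679, 0.3115, 0.0635]
tool_rot: [179.9, 0.2, 11.8]
force: [0.4, 1.2, -0.2]
grip_width: 0.0609
grasp_force: 0.0
```

Call:
jog_arm:
  motion:
    - [[0, 0, 0, 0, 0, 0, 0.3], [0, 0, 0, 0, 0, 0, 0.4], [0, 0, 0, 0, 0, 0, 0.6], [0, 0, 0, 0, 0, 0, 0.65], [0, 0, 0, 0, 0, 0, 1]]

```text
time_s: 40.65
tool_pos: [0.4695, 0.3125, 0.066]
tool_rot: [180.0, -0.1, 11.7]
force: [-0.2, -0.1, 0.9]
grip_width: 0.0369
grasp_force: 0.0
```

Call:
jog_arm:
  motion:
    - [[0, 0, 0, 0, 0, 0, 1], [0, 0, 0, 0, 0, 0, 1], [0, 0, 0, 0, 0, 0, 1], [0, 0, 0, 0, 0, 0, 1], [0, 0, 0, 0, 0, 0, 1]]

```text
time_s: 41.15
tool_pos: [0.4693, 0.3124, 0.0656]
tool_rot: [180.0, -0.0, 11.7]
force: [-0.2, -0.7, 2.3]
grip_width: 0.0261
grasp_force: 20.0
```

Call:
jog_arm:
  motion:
    - [[0, 0, -0.1, 0, 0, 0, 1], [0, 0, -0.4, 0, 0, 0, 1], [0, 0, -0.7, 0, 0, 0, 1], [0, 0, -0.92, 0, 0, 0, 1], [0, 0, -1, 0, 0, 0, 1]]

```text
time_s: 41.65
tool_pos: [0.4701, 0.3135, 0.1684]
tool_rot: [-179.9, -0.2, 11.8]
force: [0.4, 0.6, 0.1]
grip_width: 0.026
grasp_force: 20.0
```

Call:
jog_arm:
  motion:
    - [[0, 0.1, 0, 0, 0, 0, 1], [-0.01, 0.25, 0, 0, 0, 0, 1], [-0.02, 0.45, 0, 0, 0, 0, 1], [-0.03, 0.65, 0, 0, 0, 0, 1], [-0.04, 0.855, 0, 0, 0, 0, 1]]

```text
time_s: 42.15
tool_pos: [0.4819, 0.2257, 0.1637]
tool_rot: [180.0, 0.2, 11.7]
force: [-0.4, -0.4, -1.0]
grip_width: 0.0262
grasp_force: 20.0
```

Call:
jog_arm:
  motion:
    - [[-0.01, 0.2, 0, 0, 0, 0, 1], [-0.02, 0.42, 0, 0, 0, 0, 1], [-0.03, 0.64, 0, 0, 0, 0, 1], [-0.04, 0.855, 0, 0, 0, 0, 1]]

```text
time_s: 42.55
tool_pos: [0.4952, 0.141, 0.1638]
tool_rot: [180.0, 0.2, 11.7]
force: [0.9, 0.7, -1.2]
grip_width: 0.0263
grasp_force: 20.0
```

Call:
jog_arm:
  motion:
    - [[-0.01, 0.2, 0, 0, 0, 0, 1], [-0.02, 0.42, 0, 0, 0, 0, 1], [-0.03, 0.64, 0, 0, 0, 0, 1], [-0.04, 0.78, 0, 0, 0, 0, 1], [-0.04, 0.855, 0, 0, 0, 0, 1]]

```text
time_s: 43.05
tool_pos: [0.509, 0.0567, 0.1644]
tool_rot: [-180.0, 0.1, 11.6]
force: [-0.6, -0.0, -0.3]
grip_width: 0.0264
grasp_force: 20.0
```

Call:
jog_arm:
  motion:
    - [[0, 0, 0.1, 0, 0, 0, 1], [0, 0, 0.25, 0, 0, 0, 1], [0, 0, 0.38, 0, 0, 0, 1], [0, 0, 0.47, 0, 0, 0, 1], [0, 0, 0.5, 0, 0, 0, 1]]

```text
time_s: 43.55
tool_pos: [0.5084, 0.0594, 0.1137]
tool_rot: [-179.9, 0.2, 11.8]
force: [0.1, -0.6, -0.7]
grip_width: 0.026
grasp_force: 20.0
```

Call:
jog_arm:
  motion:
    - [[0, 0, 0, 0, 0, 0, 1], [0, 0, 0, 0, 0, 0, 1], [0, 0, 0, 0, 0, 0, 1], [0, 0, 0, 0, 0, 0, 1], [0, 0, 0, 0, 0, 0, 1]]

```text
time_s: 44.05
tool_pos: [0.5099, 0.0587, 0.1159]
tool_rot: [180.0, -0.0, 11.7]
force: [-0.4, -0.3, -0.6]
grip_width: 0.0261
grasp_force: 20.0
```

Call:
jog_arm:
  motion:
    - [[0, 0, 0.1, 0, 0, 0, 1], [0, 0, 0.22, 0, 0, 0, 1], [0, 0, 0.34, 0, 0, 0, 1], [0, 0, 0.42, 0, 0, 0, 1], [0, 0, 0.45, 0, 0, 0, 1]]

```text
time_s: 44.55
tool_pos: [0.5085, 0.0588, 0.0688]
tool_rot: [-180.0, 0.1, 11.8]
force: [-0.3, -0.6, -0.5]
grip_width: 0.0262
grasp_force: 20.0
```

Call:
jog_arm:
  motion:
    - [[0, 0, 0, 0, 0, 0, 1], [0, 0, 0.005, 0, 0, 0, 1], [0, 0, 0.01, 0, 0, 0, 1], [0, 0, 0.015, 0, 0, 0, 1], [0, 0, 0.02, 0, 0, 0, 1]]

```text
time_s: 45.05
tool_pos: [0.5098, 0.0587, 0.0688]
tool_rot: [180.0, -0.0, 11.7]
force: [0.5, -0.5, -0.4]
grip_width: 0.0262
grasp_force: 20.0
```

Call:
jog_arm:
  motion:
    - [[0, 0, 0, 0, 0, 0, 1], [0, 0, 0, 0, 0, 0, 1], [0, 0, 0, 0, 0, 0, 1]]

```text
time_s: 45.35
tool_pos: [0.5098, 0.0587, 0.0686]
tool_rot: [180.0, -0.0, 11.7]
force: [0.1, 0.2, -0.3]
grip_width: 0.0264
grasp_force: 20.0
```

Call:
jog_arm:
  motion:
    - [[0, 0, 0, 0, 0, 0, 0.6], [0, 0, 0, 0, 0, 0, 0.4], [0, 0, 0, 0, 0, 0, 0.4], [0, 0, 0, 0, 0, 0, 0.4], [0, 0, 0, 0, 0, 0, 0.4]]

```text
time_s: 45.85
tool_pos: [0.5096, 0.0588, 0.0685]
tool_rot: [180.0, 0.0, 11.7]
force: [-0.3, 0.3, -0.1]
grip_width: 0.0504
grasp_force: 0.0
```

Call:
jog_arm:
  motion:
    - [[0, 0, -0.1, 0, 0, 0, 0.4], [0, 0, -0.4, 0, 0, 0, 0.4], [0, 0, -0.7, 0, 0, 0, 0.3], [0, 0, -1, 0, 0, 0, 0], [0, 0, -1, 0, 0, 0, 0]]

```text
time_s: 46.35
tool_pos: [0.5126, 0.0595, 0.1736]
tool_rot: [179.9, -0.5, 11.7]
force: [0.5, 0.8, -0.1]
grip_width: 0.0685
grasp_force: 0.0
```

Call:
jog_arm:
  motion:
    - [[0, 0.2, -0.3, 0, 0, 0, 0], [0, 0.61, -0.69, 0, 0, 0, 0], [0, 0.61, -0.69, 0, 0, 0, 0], [0, 0.61, -0.69, 0, 0, 0, 0]]

```text
time_s: 46.75
tool_pos: [0.5227, -0.0023, 0.2385]
tool_rot: [180.0, -0.1, 11.6]
force: [0.4, -0.0, -0.4]
grip_width: 0.0865
grasp_force: 0.0
```

Call:
jog_arm:
  motion:
    - [[0, 0, 0, 0, 0, 0, 0], [0, 0, 0, 0, 0, 0, 0], [0, 0, 0, 0, 0, 0, 0], [0, 0, 0, 0, 0, 0, 0], [0, 0, 0, 0, 0, 0, 0]]

```text
time_s: 47.25
tool_pos: [0.5218, -0.0005, 0.2372]
tool_rot: [-180.0, 0.0, 11.8]
force: [0.3, 0.2, 0.7]
grip_width: 0.0871
grasp_force: 0.0
```

```bash
python3 - <<'E'
from h import *
o=env.get_obs(); print(o['time_s'],o['tool_pos'],o['tool_rot'],o['grip_width'])
p,d,c=snap('wrist','w11'); P=cloud(d,c); z=P[...,2]
for n,q in dict(box=(.5102,.0585),ebo=(.5344,-.0444)).items():
    g=(d>0)&(np.hypot(P[...,0]-q[0],P[...,1]-q[1])<.03)
    for lo,hi in((.087,.1),(.05,.08)):
        m=g&(z>lo)&(z<hi); print(n,lo,m.sum(),cv2.minEnclosingCircle((P[m][:,:2]*1000).astype(np.float32)))
q,_,_=snap('side','s4')
cv2.imwrite('pics/v5.png',np.hstack([cv2.resize(p[:,:,::-1],(400,300)),cv2.resize(q[:,:,::-1],(400,300))]))
E
```

```text
47.25 [ 5.21836432e-01 -4.79858708e-04  2.37193481e-01] [-1.79989959e+02  3.42272041e-02  1.17874484e+01] 0.08714697269345488
box 0.087 448 ((509.8724060058594, 57.947105407714844), 11.987747192382812)
box 0.05 204 ((511.0860290527344, 56.426597595214844), 13.633527755737305)
ebo 0.087 448 ((533.985107421875, -44.17317199707031), 11.890769958496094)
ebo 0.05 178 ((534.2085571289062, -44.31053161621094), 13.681102752685547)
```

View pics/v5.png

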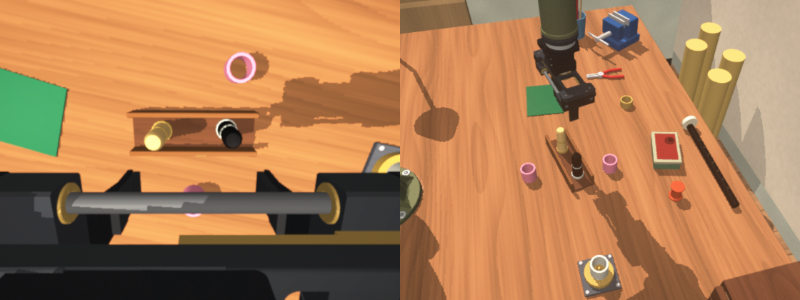

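Both caps stand upright in the trough at (157,135) and (229,133) in the wrist view, within about 1 mm of their start. The ferrule sits on the socket at (600,265) in the side view and the bystanders are unmoved. Handing in.

```bash
python3 -c "
from cell import env
print(env.sign_off())"
```

```text
the job is handed in; nothing more can be done
None
```

The ferrule rests flat on the socket flange over the nose, and both caps stand upright back in the trough, within about 1–2 mm of where they started; handed in at about 47 s on the robot's clock.

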